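# Hook a bottle nest plate into the filling fixture

## Task

Fit the loose grey bottle nest plate into the steel filling fixture: hold it tilted, hook its tongue under the fixture's lip and slide it in until it gently meets the stop hidden underneath, then swing the other edge down so that the plate lies flat on the fixture's floor with the tongue still up against the stop. The stop is somebody's setting and gives way if pushed too hard, so do not shift it; do not drop or force the plate, leave the bottles and the jar where they are, and let go at the end.

Things in the scene. Friction and masses are not known exactly. Their poses are not given: they have to be found in the camera images.
- plate_grip (a point): centre of the grip rib of the loose grey plastic nest plate (0.32 kg, starts flat on a black mat 8 mm thick). Rib: 12 thick (x), 60 long (y), upright; its top is 18 mm above this point, its foot 18 mm below. Plate axes: x from the tongue to the opposite edge, z up. Fingers pinch the rib across x; six bottle seats 39 mm wide rise 3 mm above the slab at x = -43 and +43 mm
- plate_slab (a point): centre of the nest plate's underside, 28 mm straight below plate_grip, same axes. Slab 130 (x) x 150 (y) x 10 mm, centred here; its far edge is at x = +65 mm. With the tongue the plate is 170 mm long
- plate_tongue (a point): middle of the lower edge of the end of the plate's tongue, at x = -105 mm of plate_slab, same axes. The tongue is 100 wide (y), 6 mm thick, flush with the underside, and sticks out 40 mm from the slab
- fixture: steel fixture fixed on the table, 237 x 180 mm, 28 mm tall at the lip; origin on its underside (base spans x = -124 to +113 mm), x from the lip to the kerb, z up. Hidden under the lip is a stop block (60 wide, 9 high, centred) whose face meets the tongue's end. Friction alone holds it: some 8 N makes it slip back, so push with 3 to 4 N. It can only be found by feel
- lip_edge (a point): middle of the lower free edge of the fixture's lip: x = -60, z = 23 mm of the fixture, same axes. The lip runs 64 mm back in -x from here, 5 mm thick; the slot under it is 11 mm high, open for 70 mm either side in y. The stop's face is 8 to 32 mm behind this edge, different each time and not measured. Tilted 5 degrees, tongue lowest, the tongue enters at every setting
- fixture_floor (a point): middle of the fixture's floor between its side guides, 12 mm above the table, at x = +32.5 mm of the fixture, same axes. The plate's underside lies on it at the end. Guides at both sides, inner faces 78 mm from the middle in y, 6 mm high, from x = -72 to +72 mm of this point
- kerb (a point): middle of the upper inner edge of the kerb opposite the lip, x = +105 mm of the fixture, 6 mm above the floor. From the lip's edge to here is 165 mm, less than the plate's length, so the plate goes in only tilted and tongue first; with the tongue at the stop 3 to 27 mm are left to the kerb
- bottle_a: pump bottle with black collar and clear cap, 42 mm across, 108 mm tall, standing loose, origin at the centre of its underside; to be left alone
- bottle_b: another such bottle, to be left alone
- bottle_c: another such bottle, to be left alone
- jar: white jar with a black lid, 60 mm across, 60 mm tall, standing loose, origin at the centre of its underside; to be left alone
Not all that is in view belongs to the job. Leave any blue or turquoise look-alike of the part that bears plate_grip alone.

How it is judged:
By the outcome, as a careful person would: the job done as asked, in the order asked, and still so for the second after the job is handed in, with the robot touching nothing.
It also fails if it takes over 42 s, if anything falls off the work surface, if the arm or the gripper's body presses on something with over 40 N, if the wrist force passes 120 N, or if a joint passes its speed limit or range.

## Robot

A 6-joint arm with a two-finger parallel gripper is mounted at the origin on the work surface. World frame = base frame: x ahead of the robot, y to its left, z up, the work surface at z = 0. Lengths are in m, angles in rad, forces in N, time in s.
With the tool pointing down it reaches from about 0.4 to 0.825 m from the base axis. Payload 7 kg.
Tool frame: the origin (TCP) lies midway between the tips of the shut fingers; the grasp point (between the pads) lies 19 mm behind it; x points along the fingers, y is the direction in which the jaws open and shut, and the axes are right-handed (so a half turn about x gives the same grasp; the last joint's range is limited). The gripper opens to 88 mm and grips with 3 to 60 N. Pads are 19 mm wide; open, the fingers measure 130 mm over their backs; the gripper's body (78 mm by 193 mm) begins 47 mm behind the grasp point.
Start: joints at [1.492, 0.359, 0.012, 0, -1.224, -0.288], TCP at [0.242, 0.63, 0.227] pointing down, gripper open.
Joint ranges: [-3.07, 3.07], [-1.43, 2.12], [-1.02, 1.25], [-3.03, 1.67], [-3.05, -0], [-3.03, 3.03]. Speed limits (rad/s): [2.39, 2.39, 3.01, 3.14, 3.14, 3.14].

## Interface

Orientations are given as [roll, pitch, yaw] about the fixed x, y, z axes, in that order (R = Rz(yaw) Ry(pitch) Rx(roll)).
In Python, from station import robot, grab_frame, camera_model gives the robot as it stands.
- The arm moves only by the tool arm_command, never from a script. Its argument "plan" is a list of rows, each a list of 3 entries, a list of its own where there are three numbers: the turn, a rotation vector about the tool's x, y, z in degrees, then the shift along the tool's x, y, z in mm, then the gripper command: -1 is fully open, 1 is shut, values between are in proportion. In form: [[[rx, ry, rz], [dx, dy, dz], hand], ...]. A call has 1 to 8 rows; each row shifts and turns the commanded pose from where the row before left it, along the tool's axes as they then stand; what a row does not reach is not made up. A row lasts 1/10 s, in which the tool goes at most 50 mm and 8.59 degrees, less where a joint would pass 70% of its speed; a pose out of reach is approached as far as the arm can. A call with a gripper value outside its range is refused whole. The fingers move at their own pace and stop on an object; the grip force is fixed at half the most. Time passes only in rows, so rows that do not move let the fingers close. It gives the time, the measured TCP pose, the force and the opening at its end, in the units of the state.
- robot.read_state(): the state, without advancing time (a new reading comes with each control period).
- grab_frame(name): name is "scene" or "top" or "wrist"; returns (picture, depth): 400x640x3 uint8, red, green, blue; 400x640 float32, m along the optical axis (not along the pixel's ray), 0 where there is no reading.
- camera_model(name): a dict with "fx", "fy", "cx", "cy" (pixels), "k1" (the pictures are not rectified: a ray, as slopes to the right and down, at radius r is drawn at 1 + k1 r^2 times it, then the intrinsics apply), "camera_from_world" (4x4, takes a point from world to camera coordinates). Camera axes: x right, y up, looking along -z (the intrinsics and any distortion apply to the point x, -y, -z); pixel columns grow to the right and rows downward; lengths in m; the calibration is good to about 2 mm. A picture is of the moment at which its call begins: read the wrist's pose just before it. camera_model takes no time and is no camera call; for the wrist camera it gives the pose at the moment of the call.
- robot.hand_in(): hands the job in, once; it reports no verdict.
The state is a dict: "t": time; "q": joint angles; "qvel": joint speeds; "effort": joint torques, N m; "tool_pos": TCP position; "eef_rot": TCP orientation; "wrist_force": force on the tool from outside, world axes, zero at the start; "ft_torque": the same for the moment, N m; "finger_gap": opening from 0.0 (shut) to 1.0 (fully open).
Only numpy, scipy, OpenCV 4.12 (cv2) and the standard library are available. Lean on these libraries where they do the work, as an engineer would, in place of code of your own. Each camera call takes 0.05 s, during which the arm holds its last target.

## Working session

There is one attempt and no reset: what is moved stays moved. The work goes in short steps, Python scripts to look and compute and a tool call to move; the robot and the scene stay as the last step left them, time stands still between calls to the robot, and variables do not carry over. Pictures are saved under pics/ and viewed, and the job is handed in when it is done.

Besides the shell and the picture viewer there is one more tool, called after "Request:" by a JSON object that holds its "op" and its "data". arm_command: Moves the arm, as the interface text tells. Its arguments: {"type":"object","properties":{"plan":{"type":"array","items":{"type":"array"}}},"required":["plan"]}

```bash
ls; mkdir -p pics
python3 - <<'E'
from station import robot, grab_frame, camera_model
import cv2,numpy as np
print(robot.read_state())
for n in ["scene","top","wrist"]:
    m=camera_model(n); im,d=grab_frame(n)
    np.savez(f"pics/{n}0.npz",im=im,d=d,T=m["camera_from_world"],K=[m["fx"],m["fy"],m["cx"],m["cy"],m["k1"]])
    cv2.imwrite(f"pics/{n}0.png",im[:,:,::-1])
    print(n,m,(d>0).mean())
E
```

```text
pics
{'t': 0.0, 'q': array([ 1.49210460e+00,  3.59376597e-01,  1.10560347e-02, -3.60240887e-04,
       -1.22412907e+00, -2.88118491e-01]), 'qvel': array([-9.00690693e-06, -5.46542550e-04, -1.05057963e-03,  4.96833674e-04,
        4.58337107e-04,  9.87429079e-04]), 'effort': array([-2.32460166e-03, -5.82707226e+01,  2.93048573e+01,  6.99697763e+00,
        6.84289495e-03, -1.66046525e-04]), 'tool_pos': array([0.24191525, 0.62961943, 0.22562631]), 'eef_rot': array([ 1.65690467,  1.56910868, -1.85162088]), 'wrist_force': array([-0.41773769,  0.55378498,  0.40143333]), 'ft_torque': array([ 0.00347357, -0.01169316,  0.03032525]), 'finger_gap': 1.0007479741680942}
scene {'fx': 383.8500957593289, 'fy': 383.8500957593289, 'cx': 317.75205904333217, 'cy': 196.37315436218637, 'k1': -0.008101509136528457, 'camera_from_world': array([[-0.77882263,  0.62687771,  0.0214395 ,  0.48664422],
       [-0.39185199, -0.51295153,  0.76376223,  0.08037259],
       [ 0.48978294,  0.5864342 ,  0.64514154, -1.43215771],
       [ 0.        ,  0.        ,  0.        ,  1.        ]])} 0.99585546875
top {'fx': 366
[... 211 characters left out ...]
 0.98891209, -0.00815768,  0.14827788, -0.53396015],
       [-0.14819812,  0.00964371,  0.98891067, -1.15234239],
       [ 0.        ,  0.        ,  0.        ,  1.        ]])} 0.995984375
wrist {'fx': 316.7989355143013, 'fy': 316.7989355143013, 'cx': 320.3042200244363, 'cy': 205.0775703520713, 'k1': -0.003216391202175725, 'camera_from_world': array([[-3.57400809e-01, -9.33950580e-01,  9.88276110e-04,
         6.74541854e-01],
       [ 8.96877892e-01, -3.43508761e-01, -2.78588903e-01,
         3.38616823e-02],
       [ 2.60527749e-01, -9.86815362e-02,  9.60409937e-01,
        -3.91426876e-01],
       [ 0.00000000e+00,  0.00000000e+00,  0.00000000e+00,
         1.00000000e+00]])} 0.9960234375
```

View pics/scene0.png

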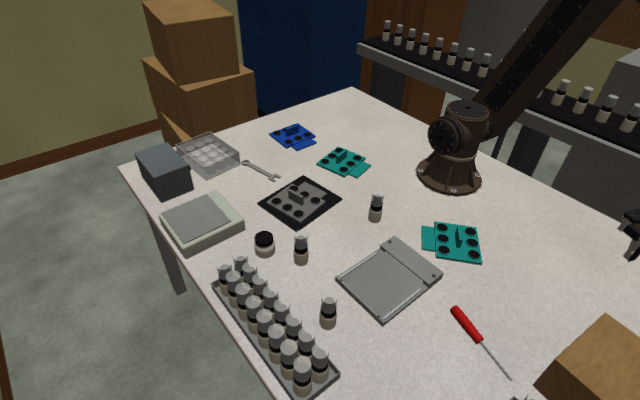

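View pics/top0.png

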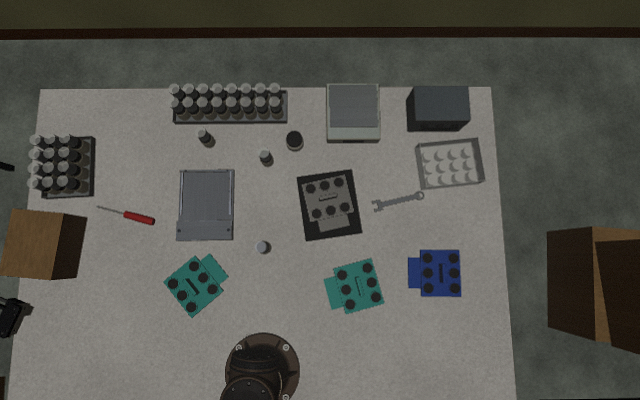

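View pics/wrist0.png

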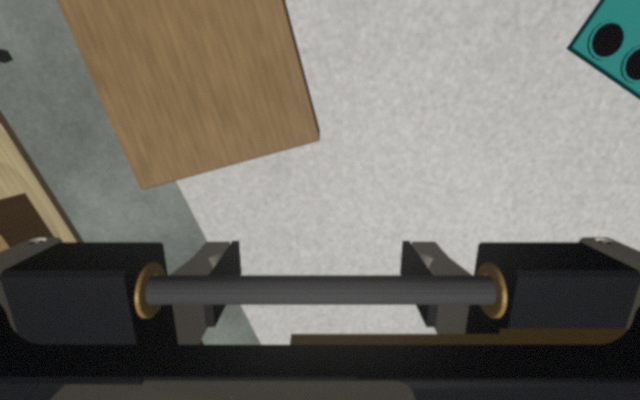

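The things that could be taken for the plate, in top-image pixels, are the grey plate on the mat (328,200), turquoise (195,285), turquoise (355,287), blue (437,273) and the translucent tray (449,162). I choose the grey one on the black mat. Its tongue points down in the image, towards the robot. The fixture is at (205,205) with its lip at the bottom.

Run:
```python
import cv2,numpy as np
t=np.load("pics/top0.npz")["im"][:,:,::-1]; s=np.load("pics/scene0.npz")["im"][:,:,::-1]
def c(im,x,y,w,h,n,k=8):
    o=cv2.resize(im[y:y+h,x:x+w],None,fx=k,fy=k,interpolation=cv2.INTER_CUBIC)
    for i in range(0,w,10): cv2.putText(o,str(x+i),(i*k,10),0,.35,(0,0,255));cv2.line(o,(i*k,12),(i*k,18),(0,0,255))
    for i in range(0,h,10): cv2.putText(o,str(y+i),(0,i*k+4),0,.35,(0,0,255))
    cv2.imwrite(f"pics/{n}.png",o)
c(t,290,165,80,75,"tp"); c(t,165,160,80,85 if 0 else 75+0,"x1"); c(t,165,163,85,80,"tf",7)
c(s,255,170,92,62,"sp"); c(s,330,230,118,95,"sf",6)
```

```text
(no output)
```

View pics/tp.png

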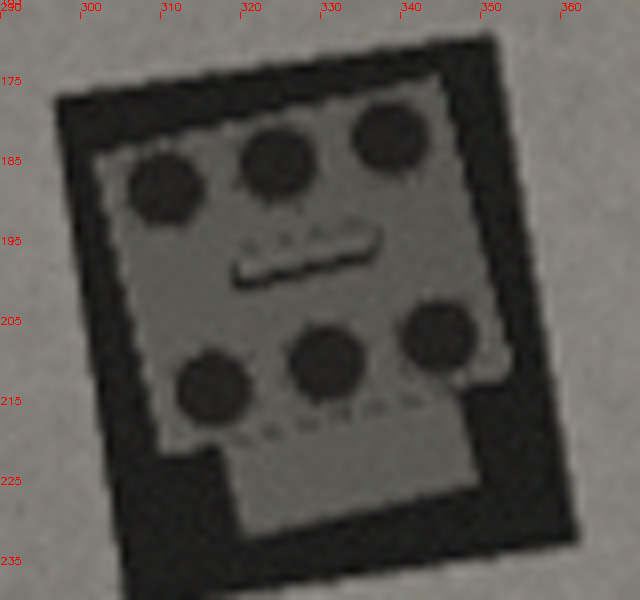

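View pics/tf.png

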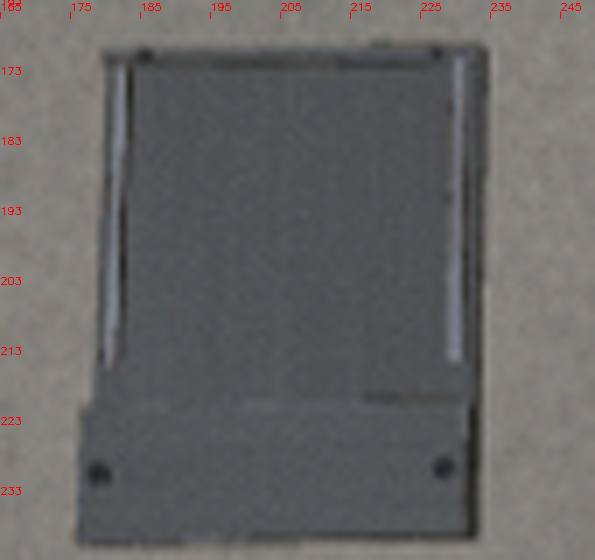

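View pics/sp.png

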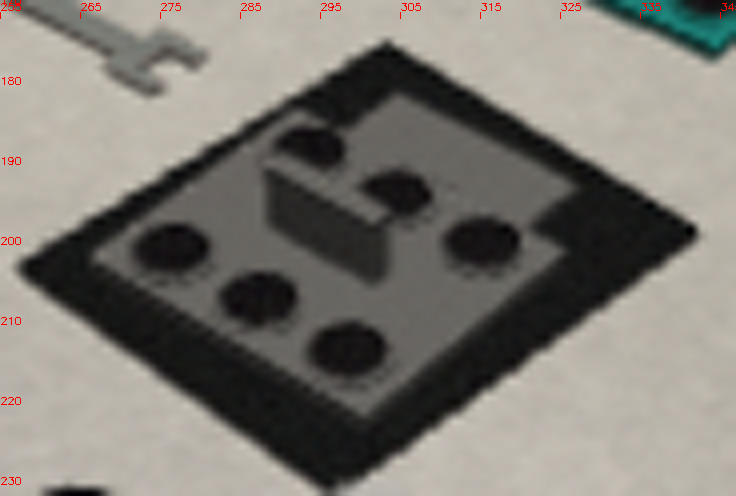

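View pics/sf.png

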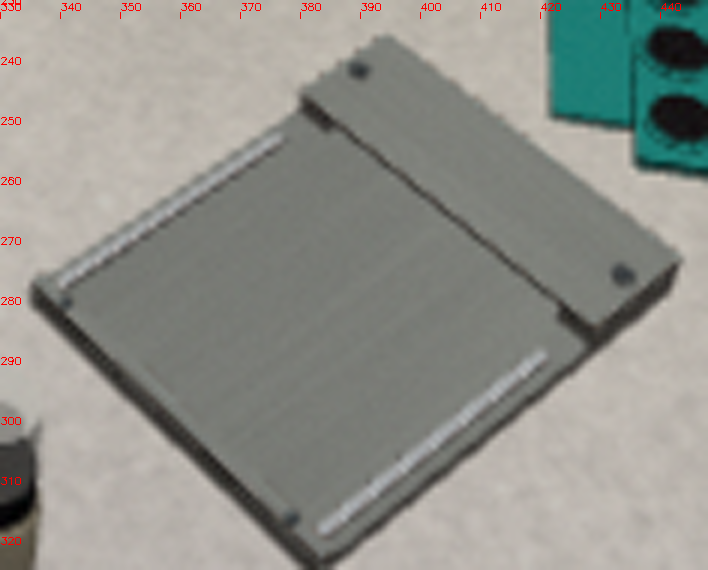

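```bash
cat > h.py <<'E'
import numpy as np
from scipy.optimize import least_squares
def proj(P,T,K):
    P=np.atleast_2d(P); c=P@T[:3,:3].T+T[:3,3]
    x=c[:,0]/-c[:,2]; y=-c[:,1]/-c[:,2]; f=1+K[4]*(x*x+y*y)
    return np.c_[K[0]*x*f+K[2],K[1]*y*f+K[3]]
def world(B,p):  # p x,y,z,yaw ; B in mm
    c,s=np.cos(p[3]),np.sin(p[3]); B=np.asarray(B,float)/1000
    return np.c_[c*B[:,0]-s*B[:,1]+p[0],s*B[:,0]+c*B[:,1]+p[1],B[:,2]+p[2]]
def ray(u,T,K):
    x,y=(u[0]-K[2])/K[0],(u[1]-K[3])/K[1]; r=np.hypot(x,y)
    f=1
    for _ in range(5): f=1+K[4]*(r/f)**2 if False else 1+K[4]*((x/f)**2+(y/f)**2)
    d=T[:3,:3].T@np.array([x/f,-y/f,-1]); return -T[:3,:3].T@T[:3,3],d
def fit(views,p0,fixz=None):
    def full(p): return p if fixz is None else np.r_[p[:2],fixz,p[2]]
    def r(p):
        return np.concatenate([(proj(world(B,full(p)),T,K)-U).ravel() for B,U,T,K in views])
    q0=p0 if fixz is None else np.r_[p0[:2],p0[3]]
    s=least_squares(r,q0,loss='soft_l1'); return full(s.x),r(s.x).reshape(-1,2)
def unc(U,x,y,k): return (np.asarray(U,float)+.5)/k-.5+[x,y]
E
python3 - <<'E'
from h import *
L=lambda n:(lambda z:(z["T"],z["K"],z["d"]))(np.load(f"pics/{n}0.npz"))
Tt,Kt,dt=L("top");Ts,Ks,ds=L("scene")
print("campos",-Tt[:3,:3].T@Tt[:3,3],-Ts[:3,:3].T@Ts[:3,3])
B=[[65,75,10],[65,-75,10],[-65,-75,10],[-65,75,10],[-105,50,6],[-105,-50,6]]
Ut=unc([[95,155],[443,75],[510,378],[163,453],[245,535],[478,487]],290,165,8)
B2=[[65,75,10],[65,-75,10],[-65,75,10],[-105,50,6],[-105,-50,6]]
Us=unc([[365,415],[90,258],[570,248],[580,188],[400,92]],255,170,8)
pl=[(B,Ut,Tt,Kt),(B2,Us,Ts,Ks)]
for fz in (None,.008):
  p,r=fit(pl,[.6,-.15,.008,.2],fz); print("plate",p,np.rad2deg(p[3]));print(r.round(1).tolist())
B=[[-60,90,28],[-60,-90,28],[-124,90,28],[-124,-90,28],[113,90,18],[113,-90,18]]
Ut=unc([[80,405],[470,402],[78,543],[475,538],[108,50],[487,47]],165,163,7)
B2=[[-124,-90,28],[-124,90,28],[-60,-90,28],[-60,90,28],[113,-90,18],[113,90,18]]
Us=unc([[388,35],[682,258],[303,97],[597,333],[35,283],[318,560]],330,230,6)
fx=[(B,Ut,Tt,Kt),(B2,Us,Ts,Ks)]
for fz in (None,0):
  p,r=fit(fx,[.6,.2,0,0],fz); print("fix",p,np.rad2deg(p[3]));print(r.round(1).tolist())
for u in [(325,198),(225,200),(205,200)]: 
  d=dt[u[1],u[0]]; o,v=ray(u,Tt,Kt); print(u,o+v*d)
E
```

```text
campos [ 0.35561085 -0.16736756  1.22018836] [1.1119501  0.57602709 0.85212547]
plate [ 0.54990727 -0.21256459  0.00382634  0.21665032] 12.413149204137456
[[-0.4, 0.3], [-0.5, 0.5], [0.3, -0.0], [-0.3, 0.7], [-0.5, 0.6], [-0.2, -0.1], [-0.5, 0.1], [-0.4, -0.5], [-0.7, 0.2], [-0.6, -0.3], [-0.3, 0.2]]
plate [ 0.55025961 -0.21154384  0.008       0.21505836] 12.321936531156597
[[-0.7, -0.1], [-0.6, 0.2], [0.1, -0.2], [-0.7, 0.4], [-0.9, 0.4], [-0.5, -0.3], [-0.5, -0.7], [-0.4, -1.3], [-0.6, -0.5], [-0.4, -1.0], [-0.1, -0.6]]
fix [ 0.53683333  0.19342114 -0.00629422  0.00254584] 0.1458656721902965
[[0.4, 0.4], [-0.4, 0.2], [-0.2, 0.3], [-1.5, 0.4], [-0.2, 0.3], [-1.0, 0.2], [-0.1, 0.1], [-0.2, 0.4], [-0.8, -0.6], [-0.9, -0.2], [-0.9, -0.1], [-0.1, 0.2]]
fix [0.53805714 0.19395039 0.         0.00229058] 0.13124081565540166
[[-0.5, -0.2], [-1.0, -0.3], [-1.1, -0.2], [-2.1, -0.1], [-1.0, -0.5], [-1.5, -0.6], [0.1, -1.1], [0.2, -0.7], [-0.7, -1.7], [-0.5, -1.3], [-1.0, -1.3], [0.1, -0.8]]
(325, 198) [ 0.54294595 -0.20387336  0.05576493]
(225, 200) [0.54634538 0.12882263 0.00956637]
(205, 200) [0.54668459 0.19516091 0.01089624]
```

```bash
cat >> h.py <<'E'
from scipy.spatial.transform import Rotation as Ro
def Rt(e): return Ro.from_euler('xyz',e).as_matrix()
# tool pointing down, y at heading a, tilt t: rotation about tool z
def down(a,tilt=0): 
    x=np.array([0,0,-1.]);y=np.array([np.cos(a),np.sin(a),0]);R=np.c_[x,y,np.cross(x,y)]
    return R@Ro.from_rotvec([0,0,tilt]).as_matrix()
def delta(st,pos,R):
    R0=Rt(st["eef_rot"]); 
    return np.rad2deg(Ro.from_matrix(R0.T@R).as_rotvec()), R0.T@(np.asarray(pos)-st["tool_pos"])*1000
E
python3 - <<'E'
from h import *
from station import *
st=robot.read_state(); R=Rt(st["eef_rot"]); print(R.round(3))
T=np.load("pics/wrist0.npz")["T"]; K=np.load("pics/wrist0.npz")["K"]
C=-T[:3,:3].T@T[:3,3]
print("cam in tool",R.T@(C-st["tool_pos"]), (T[:3,:3]@R).round(3))
ct=R.T@(C-st["tool_pos"]); Rc=T[:3,:3]@R  # cam from tool
np.savez("camtool.npz",ct=ct,Rc=Rc,K=K)
def view(pos,Rn,P):
    TT=np.eye(4); TT[:3,:3]=Rc@Rn.T; TT[:3,3]=-TT[:3,:3]@(pos+Rn@ct); return proj(P,TT,K)
B=[[-60,90,28],[-60,-90,28],[-124,90,28],[-124,-90,28],[113,90,18],[113,-90,18]]
for y in (.25,.29,.33):
  print(y,view(np.array([.53,y,.24]),down(0),world(B,[.537,.193,0,0])).round(0).tolist())
print(delta(st,[.53,.3,.24],down(0)))
E
```

```text
[[-0.    -0.359 -0.933]
 [-0.001 -0.933  0.359]
 [-1.     0.001 -0.   ]]
cam in tool [-0.15886508 -0.00019407 -0.07562726] [[ 0.     1.    -0.001]
 [ 0.279 -0.001 -0.96 ]
 [-0.96  -0.    -0.279]]
0.25 [[275.0, 151.0], [280.0, 289.0], [220.0, 151.0], [232.0, 289.0], [421.0, 151.0], [409.0, 285.0]]
0.29 [[276.0, 185.0], [281.0, 315.0], [223.0, 185.0], [234.0, 315.0], [418.0, 183.0], [407.0, 311.0]]
0.33 [[277.0, 217.0], [282.0, 340.0], [225.0, 217.0], [236.0, 340.0], [415.0, 214.0], [405.0, 335.0]]
(array([-1.11021749e+02,  6.64735596e-02, -5.86822165e-02]), array([ -13.85071343,  204.49038975, -387.14211942]))
```

```bash
cat >> h.py <<'E'
def view(pos,Rn,P):
    z=np.load("camtool.npz");ct,Rc,K=z["ct"],z["Rc"],z["K"]
    TT=np.eye(4); TT[:3,:3]=Rc@Rn.T; TT[:3,3]=-TT[:3,:3]@(np.asarray(pos)+Rn@ct); return proj(P,TT,K)
E
python3 - <<'E'
from h import *
from station import *
st=robot.read_state()
B=[[-60,90,28],[-60,-90,28],[-124,90,28],[-124,-90,28],[113,90,18],[113,-90,18]]
for y in (.12,.16,.2):
  print(y,view(np.array([.53,y,.24]),down(np.pi),world(B,[.537,.193,0,0])).round(0).tolist())
print(delta(st,[.53,.14,.24],down(np.pi)))
E
```

```text
0.12 [[360.0, 299.0], [366.0, 165.0], [408.0, 299.0], [420.0, 165.0], [232.0, 295.0], [221.0, 164.0]]
0.16 [[361.0, 272.0], [367.0, 130.0], [410.0, 272.0], [423.0, 130.0], [230.0, 269.0], [218.0, 130.0]]
0.2 [[362.0, 244.0], [369.0, 93.0], [413.0, 244.0], [426.0, 93.0], [228.0, 241.0], [215.0, 93.0]]
(array([ 6.89782221e+01, -5.30704627e-02, -6.01167232e-02]), array([ -13.64638279,  353.84132987, -444.53771974]))
```

Request:
{"op": "arm_command", "data": {"plan": [[[0,0,0],[-2,24,-35],-1],[[0,0,0],[-2,24,-35],-1],[[0,0,0],[-2,24,-35],-1],[[0,0,0],[-2,24,-35],-1],[[0,0,0],[-2,24,-35],-1],[[0,0,0],[-2,24,-35],-1],[[0,0,0],[-2,24,-35],-1],[[0,0,0],[0,24,-35],-1]]}}

```text
t: 0.95
tool_pos: [0.4353, 0.3489, 0.2409]
eef_rot: [-1.772, 1.57, 1.003]
wrist_force: [0.2, 0.5, -0.0]
finger_gap: 1.002
```

Request:
{"op": "arm_command", "data": {"plan": [[[0,0,0],[0,24,-35],-1],[[0,0,0],[0,24,-35],-1],[[0,0,0],[0,24,-35],-1],[[0,0,0],[0,24,-35],-1],[[8.5,0,0],[0,0,0],-1],[[8.5,0,0],[0,0,0],-1],[[8.5,0,0],[0,0,0],-1],[[8.5,0,0],[0,0,0],-1]]}}

```text
t: 1.75
tool_pos: [0.5308, 0.2102, 0.2403]
eef_rot: [1.449, 1.57, -2.66]
wrist_force: [0.1, 0.7, 0.2]
finger_gap: 0.999
```

Request:
{"op": "arm_command", "data": {"plan": [[[8.5,0,0],[0,0,0],-1],[[8.5,0,0],[0,0,0],-1],[[8.5,0,0],[0,0,0],-1],[[8.5,0,0],[0,0,0],-1],[[1,0,0],[0,0,0],-1],[[0,0,0],[0,0,0],-1]]}}

```text
t: 2.35
tool_pos: [0.5308, 0.2106, 0.2404]
eef_rot: [2.062, 1.57, -2.648]
wrist_force: [-0.5, -0.1, 0.1]
finger_gap: 1.002
```

```bash
cat >> h.py <<'E'
def shot(name,n="wrist"):
    from station import robot,grab_frame,camera_model
    import cv2
    m=camera_model(n); im,d=grab_frame(n)
    np.savez(f"pics/{name}.npz",im=im,d=d,T=m["camera_from_world"],K=[m["fx"],m["fy"],m["cx"],m["cy"],m["k1"]])
    cv2.imwrite(f"pics/{name}.png",im[:,:,::-1])
def crop(name,x,y,w,h,k,out):
    import cv2
    im=np.load(f"pics/{name}.npz")["im"][:,:,::-1]
    o=cv2.resize(im[y:y+h,x:x+w],None,fx=k,fy=k,interpolation=cv2.INTER_CUBIC)
    for i in range(0,w,20): cv2.putText(o,str(x+i),(i*k,10),0,.35,(0,0,255))
    for i in range(0,h,20): cv2.putText(o,str(y+i),(0,i*k+4),0,.35,(0,0,255))
    cv2.imwrite(f"pics/{out}.png",o)
def show():
    from station import robot
    s=robot.read_state(); print({k:np.round(s[k],4).tolist() for k in("t","q","tool_pos","eef_rot","wrist_force","ft_torque","finger_gap")}); return s
E
python3 - <<'E'
from h import *
show(); shot("w1");
E
```

```text
{'t': 2.35, 'q': [0.7202, 0.1797, -0.201, -0.0001, -1.1904, -0.7171], 'tool_pos': [0.5308, 0.2106, 0.2404], 'eef_rot': [2.0616, 1.5705, -2.6478], 'wrist_force': [-0.4625, -0.054, 0.08], 'ft_torque': [0.0938, -0.0436, -0.0303], 'finger_gap': 1.002}
```

View pics/w1.png

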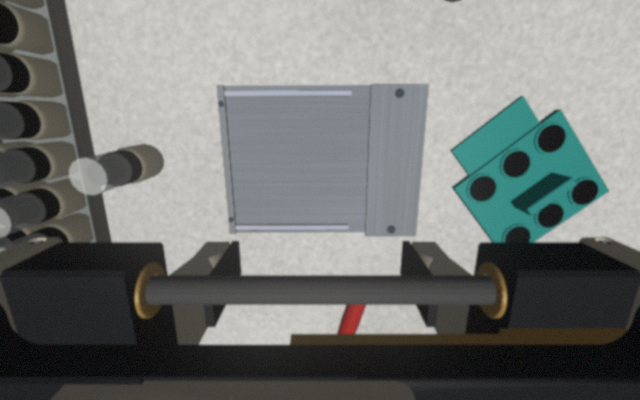

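Run:
```python
from h import *
crop("w1",208,75,115,100,7,"w1a"); crop("w1",325,75,115,100,7,"w1b")
crop("w1",208,165,115,80,7,"w1c"); crop("w1",325,165,115,80,7,"w1d")
```

```text
(no output)
```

View pics/w1a.png

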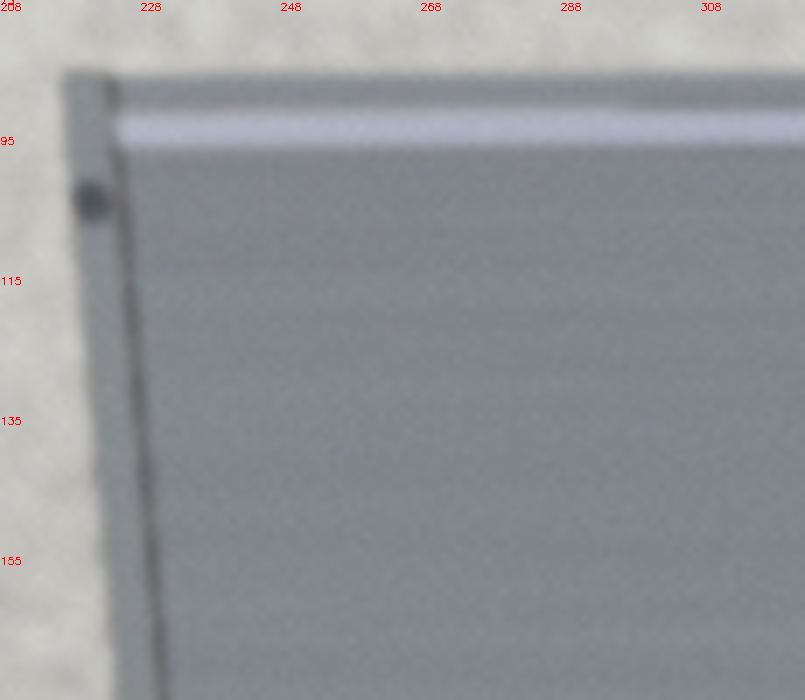

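View pics/w1b.png

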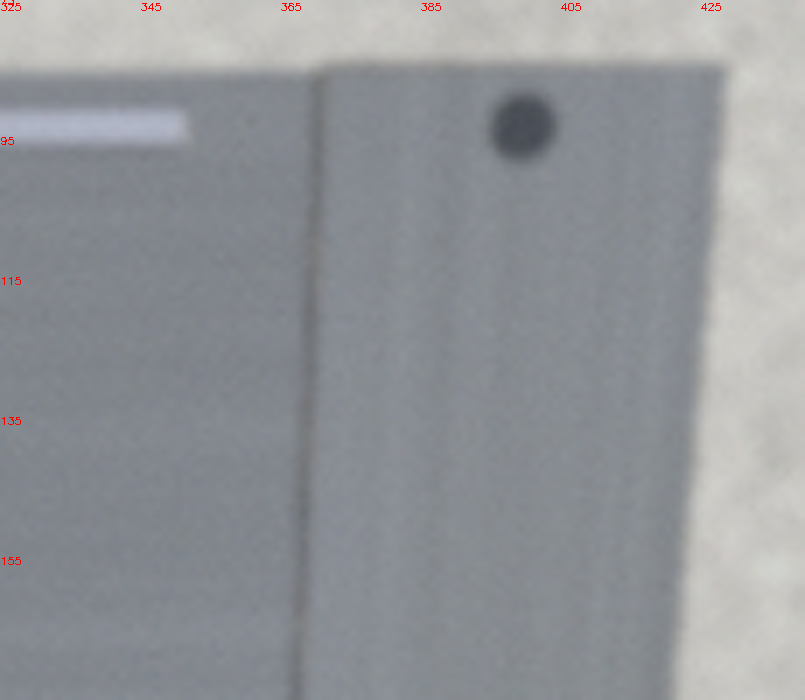

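View pics/w1c.png

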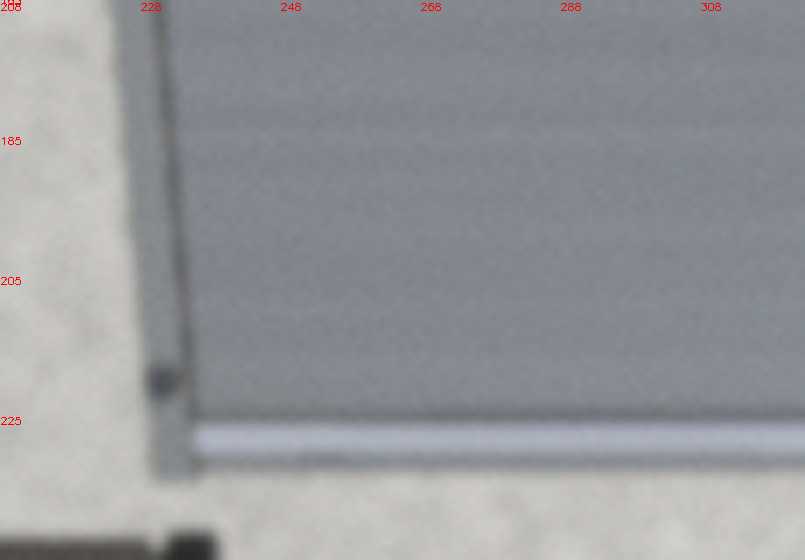

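View pics/w1d.png

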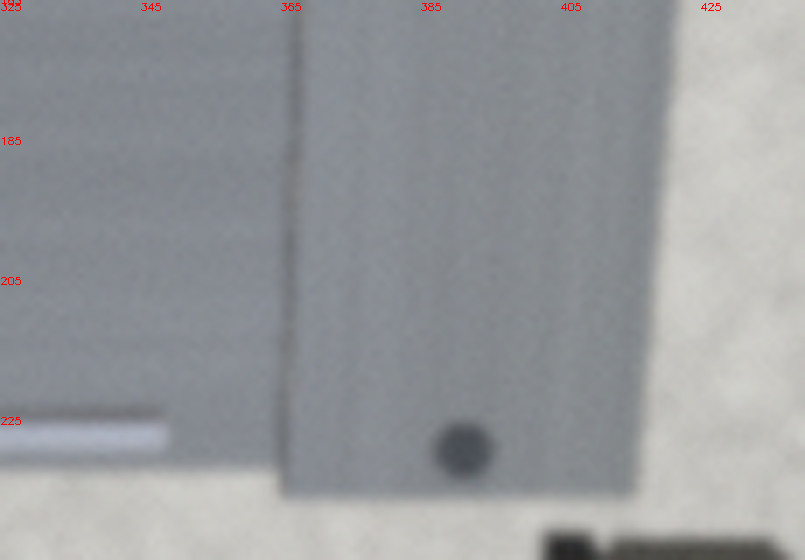

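```bash
cat > fx.py <<'E'
from h import *
z=np.load("pics/w1.npz")
B=[[113,-90,18],[104.5,-78,18],[-60,-90,28],[-124,-90,28],[-39.5,-78,18],[113,90,18],[104.5,78,18],[-60,90,28],[-124,90,28],[-39.5,78,18]]
U=np.r_[unc([[64,72],[116,146]],208,75,7),unc([[322,66],[727,65],[186,146]],325,75,7),unc([[150,478],[195,421]],208,165,7),unc([[281,496],[637,494],[168,421]],325,165,7)]
for fz in (None,0):
  p,r=fit([(B,U,z["T"],z["K"])],[.537,.193,0,0],fz); print(p,np.rad2deg(p[3]));print(r.round(1).tolist())
st=dict(tool_pos=np.array([.5308,.2106,.2404]))
pl=[.55,-.212,.008,.215]
B=[[65,75,10],[65,-75,10],[-65,-75,10],[-65,75,10],[-105,50,6],[-105,-50,6]]
for d in (0,.03): 
  print(view([.55,-.19+d,.24],down(np.pi),world(B,pl)).round().tolist())
E
python3 fx.py
```

```text
[ 0.53559096  0.19426055 -0.00115132  0.00667247] 0.3823044363769519
[[-0.2, -0.2], [0.8, 0.4], [0.0, -0.5], [0.2, -0.5], [-0.3, 0.1], [0.6, 0.4], [-0.0, -0.2], [-0.1, 0.5], [-0.2, 0.6], [-0.7, -0.5]]
[0.53560785 0.19417858 0.         0.00668633] 0.38309855003176113
[[-0.5, -0.3], [0.5, 0.3], [0.2, -0.7], [0.5, -0.6], [-0.2, -0.0], [0.3, 0.7], [-0.3, 0.0], [-0.0, 0.7], [0.0, 0.9], [-0.6, -0.2]]
[[283.0, 228.0], [251.0, 108.0], [363.0, 82.0], [384.0, 207.0], [412.0, 181.0], [400.0, 97.0]]
[[282.0, 205.0], [250.0, 80.0], [364.0, 53.0], [385.0, 184.0], [414.0, 156.0], [402.0, 69.0]]
```

Request:
{"op": "arm_command", "data": {"plan": [[[0,0,0],[0,-2,-43],-1],[[0,0,0],[0,-2,-43],-1],[[0,0,0],[0,-2,-43],-1],[[0,0,0],[0,-2,-43],-1],[[0,0,0],[0,-2,-43],-1],[[0,0,0],[0,-2,-43],-1],[[0,0,0],[0,-2,-43],-1],[[0,0,0],[0,-2,-43],-1]]}}

```text
t: 3.2
tool_pos: [0.5466, -0.1351, 0.2408]
eef_rot: [-1.455, 1.57, 0.119]
wrist_force: [0.9, 1.0, 0.6]
finger_gap: 0.998
```

Request:
{"op": "arm_command", "data": {"plan": [[[0,0,0],[0,-2,-43],-1],[[-6.2,0,0],[0,0,0],-1],[[-6.2,0,0],[0,0,0],-1],[[0,0,0],[0,0,0],-1],[[0,0,0],[0,0,0],-1]]}}

```text
t: 3.7
tool_pos: [0.5487, -0.1763, 0.2405]
eef_rot: [1.266, 1.571, 3.052]
wrist_force: [0.3, 0.9, 1.2]
finger_gap: 0.997
```

Run:
```python
from h import *
show(); shot("w2"); crop("w2",220,60,220,190,4,"w2a")
```

```text
{'t': 3.7, 'q': [0.0283, 0.1884, -0.1898, -0.0, -1.1927, 0.1865], 'tool_pos': [0.5487, -0.1763, 0.2405], 'eef_rot': [1.2661, 1.5707, 3.0516], 'wrist_force': [0.3036, 0.8607, 1.226], 'ft_torque': [0.0578, -0.0302, -0.0356], 'finger_gap': 0.9973}
```

View pics/w2.png

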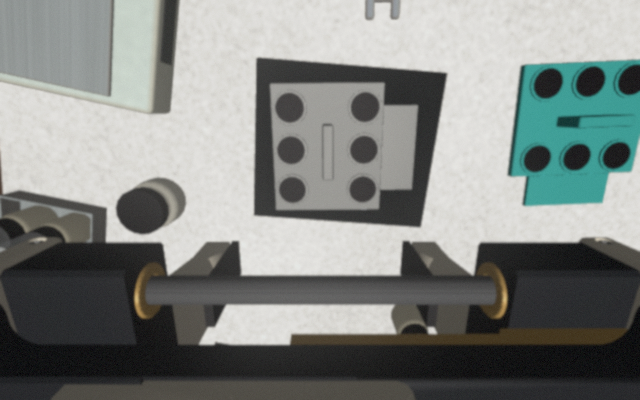

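View pics/w2a.png

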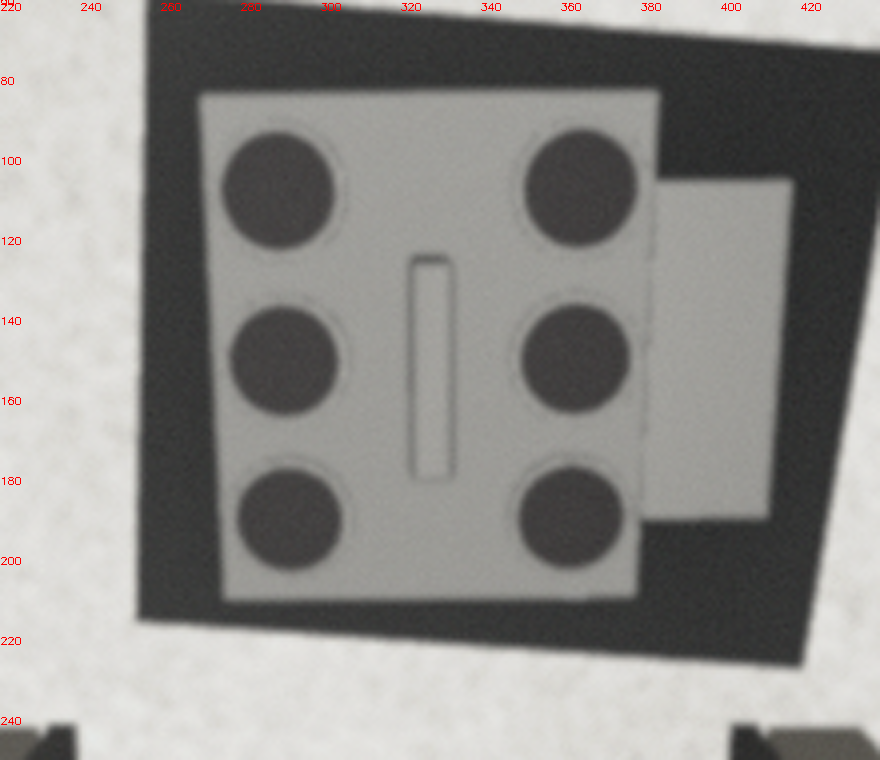

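```bash
cat > pl.py <<'E'
from h import *
from station import *
z=np.load("pics/w2.npz")
B=[[65,-75,10],[-65,-75,10],[65,75,10],[-65,75,10],[-105,-50,6],[-105,50,6],[6,-30,46],[-6,-30,46],[6,30,46],[-6,30,46]]
U=unc([[200,93],[660,90],[223,600],[637,597],[793,180],[768,519],[413,264],[453,264],[412,480],[453,480]],220,60,4)
for fz in (None,.008):
  p,r=fit([(B,U,z["T"],z["K"])],[.55,-.212,0.008,.215],fz); print(p,np.rad2deg(p[3]));print(r.round(1).tolist())
st=robot.read_state()
# grasp centre: plate_grip z = p2+28mm ; grasp pt 19mm behind TCP
pos=[p[0],p[1],.008+.028-.019+.004]
print(delta(st,pos,down(np.pi+p[3])))
E
python3 pl.py
```

```text
[ 0.54824524 -0.21065741  0.00751937  0.22281774] 12.766515999775393
[[0.0, -0.0], [0.2, -0.1], [0.4, 0.2], [-0.0, 0.3], [-0.4, 0.5], [-0.5, -0.5], [-0.6, -0.9], [0.7, -1.0], [-0.1, 0.7], [0.4, 0.6]]
[ 0.54828624 -0.21068703  0.008       0.22280698] 12.765899626701414
[[-0.1, -0.1], [0.2, -0.1], [0.3, 0.3], [-0.0, 0.4], [-0.3, 0.4], [-0.4, -0.4], [-0.7, -1.0], [0.7, -1.0], [-0.1, 0.7], [0.4, 0.7]]
(array([-0.45749974,  0.00126838, -0.00078879]), array([219.57037628,   7.77956276, -33.61136468]))
```

Request:
{"op": "arm_command", "data": {"plan": [[[-0.5,0,0],[0,8,-34],-0.2],[[0,0,0],[45,0,0],0],[[0,0,0],[45,0,0],0.1],[[0,0,0],[45,0,0],0.1],[[0,0,0],[33,0,0],0.1],[[0,0,0],[15,0,0],0.1],[[0,0,0],[0,0,0],0.1],[[0,0,0],[0,0,0],0.1]]}}

```text
t: 4.55
tool_pos: [0.5488, -0.2111, 0.0581]
eef_rot: [-2.864, 1.57, -1.068]
wrist_force: [-0.3, 0.2, 0.5]
finger_gap: 0.451
```

Run:
```python
from h import *
st=show(); shot("w3");
print(delta(st,[.5483,-.2107,.027],down(np.pi+.2228)))
```

```text
{'t': 4.55, 'q': [-0.0348, 0.378, -0.3895, 0.0004, -0.8031, 0.2595], 'tool_pos': [0.5488, -0.2111, 0.0581], 'eef_rot': [-2.8639, 1.5704, -1.068], 'wrist_force': [-0.2806, 0.1724, 0.4688], 'ft_torque': [0.0457, -0.0884, -0.0172], 'finger_gap': 0.4514}
(array([ 0.13003215, -0.02022926,  0.00579179]), array([31.07293819,  0.36914279,  0.52550657]))
```

View pics/w3.png

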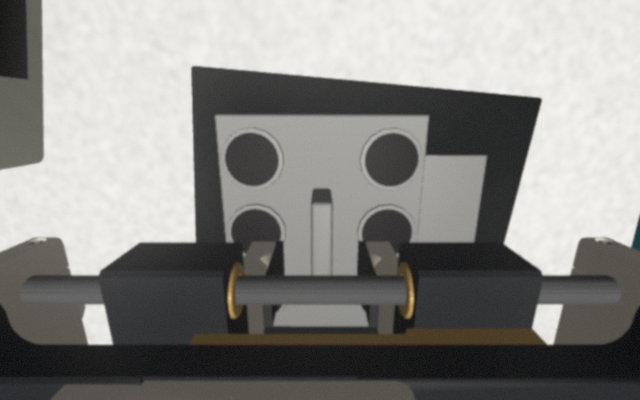

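The rib (column 321) sits centred between the fingers (275 and 370), so I descend and grip.

Request:
{"op": "arm_command", "data": {"plan": [[[0,0,0],[20,0,0],0.1],[[0,0,0],[10,0,0],0.1],[[0,0,0],[0,0,0],0.1],[[0,0,0],[0,0,0],0.8],[[0,0,0],[0,0,0],1],[[0,0,0],[0,0,0],1],[[0,0,0],[0,0,0],1],[[0,0,0],[0,0,0],1]]}}

```text
t: 5.4
tool_pos: [0.5484, -0.2114, 0.028]
eef_rot: [-2.033, 1.57, -0.238]
wrist_force: [-0.6, -0.0, 4.6]
finger_gap: 0.134
```

Run:
```python
from h import *
st=show()
```

```text
{'t': 5.4, 'q': [-0.0354, 0.4165, -0.4162, 0.0002, -0.7376, 0.2601], 'tool_pos': [0.5484, -0.2114, 0.028], 'eef_rot': [-2.0332, 1.5702, -0.2375], 'wrist_force': [-0.6341, -0.0222, 4.5779], 'ft_torque': [0.298, 0.228, -0.1165], 'finger_gap': 0.1344}
```

Request:
{"op": "arm_command", "data": {"plan": [[[0,0,0],[-5,0,0],1],[[0,0,0],[-15,0,0],1],[[0,0,0],[-30,0,0],1],[[0,0,0],[-40,0,0],1],[[0,0,0],[-40,0,0],1],[[0,0,0],[-35,0,0],1],[[0,0,0],[0,0,0],1],[[0,0,0],[0,0,0],1]]}}

```text
t: 6.2
tool_pos: [0.548, -0.211, 0.1929]
eef_rot: [-1.25, 1.569, 0.545]
wrist_force: [-1.2, -0.1, -4.0]
finger_gap: 0.136
```

Run:
```python
from h import *
st=show(); shot("w4"); crop("w4",180,50,320,200,2,"w4a")
for n in("top","scene"):
    z=np.load(f"pics/{n}0.npz")
    pts={"top":[("bA",(205,132),.1),("bC",(264,152),.1),("bB",(263,242),.1),("jar",(294,140),.06)]}.get(n,[])
    for nm,u,h in pts:
        o,v=ray(u,z["T"],z["K"]); print(nm,o+v*(h-o[2])/v[2])
```

```text
{'t': 6.2, 'q': [-0.0354, 0.2393, -0.236, -0.0008, -1.0944, 0.2602], 'tool_pos': [0.548, -0.211, 0.1929], 'eef_rot': [-1.2502, 1.5695, 0.5451], 'wrist_force': [-1.1861, -0.1228, -4.0499], 'ft_torque': [0.0851, 0.0157, -0.003], 'finger_gap': 0.1358}
bA [0.75149021 0.17641748 0.1       ]
bC [ 0.68437298 -0.0118819   0.1       ]
bB [ 0.40189369 -0.01225382  0.1       ]
jar [ 0.73611569 -0.10430714  0.06      ]
```

View pics/w4.png

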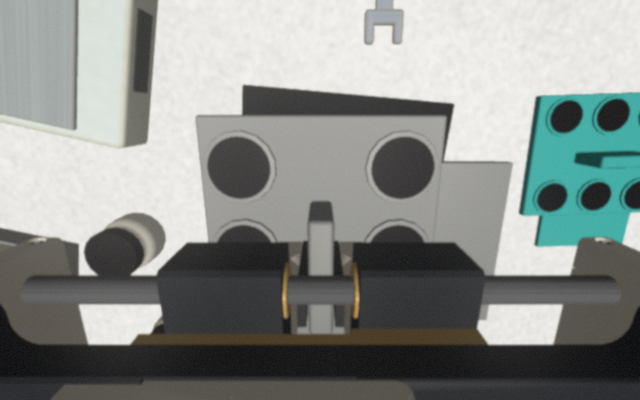

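Run:
```python
from h import *
crop("w4",185,100,100,80,7,"w4a"); crop("w4",430,100,100,80,7,"w4b")
crop("w4",300,190,50,60,9,"w4c")
```

```text
(no output)
```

View pics/w4a.png

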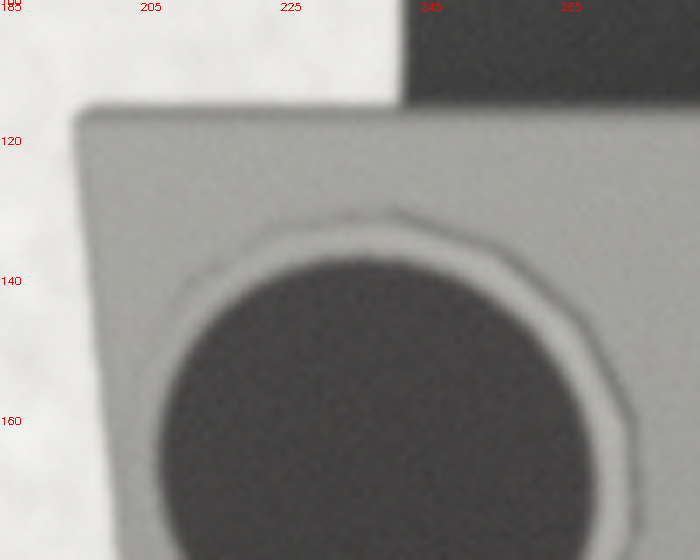

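View pics/w4b.png

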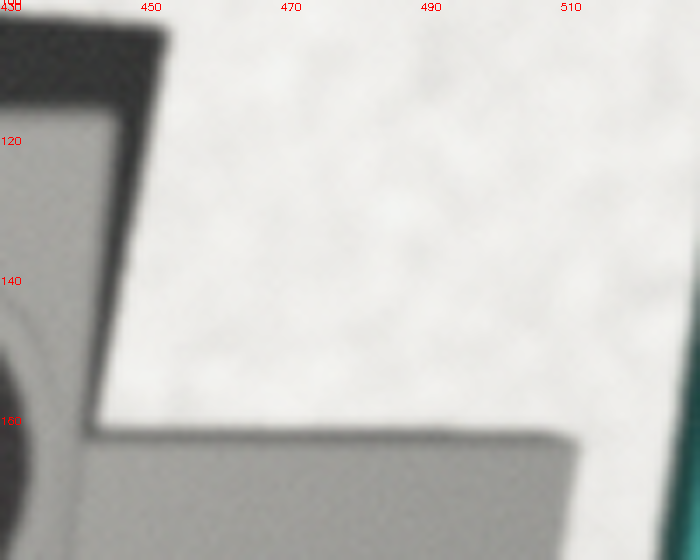

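View pics/w4c.png

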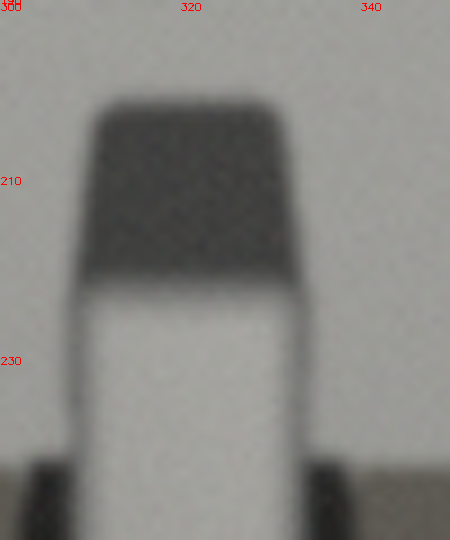

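Run:
```python
from h import *
from station import *
z=np.load("pics/w4.npz"); T,K=z["T"],z["K"]
st=dict(tool_pos=np.array([.548,-.211,.1929]),eef_rot=[-1.2502,1.5695,.5451]); R=Rt(st["eef_rot"])
B=np.array([[65,-75,10],[-65,-75,10],[-105,-50,6],[-65,-50,6],[6,-30,46],[-6,-30,46],[6,-30,10],[-6,-30,10]])/1000
U=np.r_[unc([[74,106]],185,100,7),unc([[122,108],[580,436],[88,434]],430,100,7),unc([[78,285],[302,285],[95,98],[282,98]],300,190,9)]
R0=np.c_[[0,-1,0],[0,0,1],[-1,0,0]].astype(float) # plate axes in tool (cols x,y,z)
def w(p): return st["tool_pos"]+(R@(np.array(p[:3])[:,None]+R0@Ro.from_euler('xyz',p[3:]).as_matrix()@B.T)).T
r=lambda p:(proj(w(p),T,K)-U).ravel()
s=least_squares(r,[.02,0,0,0,0,0]);print(s.x[:3]*1000,np.rad2deg(s.x[3:]));print(r(s.x).reshape(-1,2).round(1).tolist())
s=least_squares(lambda q:r([.02,q[0],q[1],0,q[2],q[3]]),[0,0,0,0]);print(s.x[:2]*1000,np.rad2deg(s.x[2:]));print(r([.02,s.x[0],s.x[1],0,*s.x[2:]]).reshape(-1,2).round(1).tolist())
np.save("x.npy",s.x)
```

```text
[19.99631678  0.17685928  0.6943441 ] [0.01707802 0.26930134 0.23028952]
[[-0.6, 0.8], [0.7, -0.2], [0.8, 0.4], [-2.2, 0.8], [-1.0, -0.2], [1.2, -0.2], [0.1, -0.7], [1.0, -0.7]]
[0.17373598 0.68690097] [0.26586246 0.22820606]
[[-0.6, 0.8], [0.7, -0.2], [0.8, 0.4], [-2.2, 0.8], [-1.0, -0.1], [1.2, -0.2], [0.1, -0.7], [1.0, -0.7]]
```

```bash
cat >> h.py <<'E'
FX=np.array([.5356,.1942]);PHI=.0067
def tcp_for(tx,tz,tilt,ty=0.):
    """tongue lower edge at fixture x tx, z tz (mm), tilt deg -> TCP pos, R"""
    th=np.deg2rad(tilt)
    ax=np.array([np.cos(th),0,np.sin(th)]);az=np.array([-np.sin(th),0,np.cos(th)])
    # plate y is 0.7mm off TCP along +y
    c=(np.array([tx,ty-0.7,tz])+105*ax+20*az+0.2*ax)/1000
    c0,s0=np.cos(PHI),np.sin(PHI)
    pos=np.array([FX[0]+c0*c[0]-s0*c[1],FX[1]+s0*c[0]+c0*c[1],c[2]])
    return pos,down(np.pi+PHI-.004,-th)
def tongue(st):
    R=Rt(st["eef_rot"]); # plate axes
    ax,ay,az=-R[:,1],R[:,2],-R[:,0]
    T=(st["tool_pos"]-.020*az-.0002*ax+.0007*ay)-.105*ax
    c0,s0=np.cos(PHI),np.sin(PHI);d=T[:2]-FX
    return np.array([c0*d[0]+s0*d[1],-s0*d[0]+c0*d[1],T[2]])*1000, np.rad2deg(np.arcsin(ax[2])), np.rad2deg(np.arctan2(ax[1],ax[0])-PHI)
E
python3 - <<'E'
from h import *
from station import *
st=robot.read_state(); print(tongue(st))
p,R=tcp_for(-45,80,5); print(p,R,delta(st,p,R))
# after yaw
st2=dict(tool_pos=st["tool_pos"],eef_rot=Ro.from_matrix(down(np.pi+PHI-.004)).as_euler('xyz'))
print(delta(st,st["tool_pos"],down(np.pi+PHI-.004)),delta(st2,p,R))
E
```

```text
(array([ -93.93742968, -427.26329598,  171.71086722]), np.float64(-0.06695584998630993), np.float64(12.47255193439091))
[0.59365995 0.19388899 0.10909268] [[ 8.71554251e-02 -9.96191067e-01 -2.69999672e-03]
 [ 2.35320220e-04 -2.68972242e-03  9.99996355e-01]
 [-9.96194698e-01 -8.71557427e-02  0.00000000e+00]] (array([12.69098789,  0.61715947, -5.05401718]), array([  82.81037275, -135.405566  ,  384.29259236]))
(array([12.70169069,  0.06297843, -0.07451691]), array([0., 0., 0.])) (array([ 3.11859353e-15,  1.17867126e-16, -5.00000000e+00]), array([ 82.4943599 , -47.47893148, 404.73874701]))<sys>:0: UserWarning: Gimbal lock detected. Setting third angle to zero since it is not possible to uniquely determine all angles.
```

Request:
{"op": "arm_command", "data": {"plan": [[[6.3,0,0],[0,0,0],1],[[6.4,0,0],[0,0,0],1],[[0,0,0],[0,-5,25],1],[[0,0,0],[0,-5,40],1],[[0,0,0],[0,-5,45],1],[[0,0,0],[0,-5,45],1],[[0,0,0],[0,-5,45],1],[[0,0,0],[0,-5,45],1]]}}

```text
t: 7.05
tool_pos: [0.5762, 0.0353, 0.1904]
eef_rot: [1.837, 1.567, -2.872]
wrist_force: [1.1, -0.4, -3.0]
finger_gap: 0.136
```

Request:
{"op": "arm_command", "data": {"plan": [[[0,0,0],[0,-5,45],1],[[0,0,0],[0,-5,45],1],[[0,0,0],[0,-5,40],1],[[0,0,0],[0,-2,30],1],[[0,0,-2.5],[0,0,0],1],[[0,0,-2.5],[0,0,0],1],[[0,0,0],[0,0,0],1],[[0,0,0],[0,0,0],1]]}}

```text
t: 7.85
tool_pos: [0.5929, 0.1934, 0.1911]
eef_rot: [-1.589, 1.487, -0.015]
wrist_force: [0.3, 0.8, -3.5]
finger_gap: 0.136
```

Run:
```python
from h import *
st=show(); print(tongue(st)); p,R=tcp_for(-45,60,5); print(delta(st,p,R))
```

```text
{'t': 7.85, 'q': [0.6609, 0.2526, -0.2516, 0.0624, -1.0019, -0.6891], 'tool_pos': [0.5929, 0.1934, 0.1911], 'eef_rot': [-1.589, 1.4867, -0.0145], 'wrist_force': [0.2967, 0.7789, -3.4749], 'ft_torque': [0.0477, 0.2856, 0.0134], 'finger_gap': 0.1355}
(array([-45.81672953,  -0.19145413, 162.38418623]), np.float64(4.816775444287539), np.float64(-0.1699618223260964))
(array([ 0.05914449, -0.08271693, -0.1831793 ]), array([101.75516429,   7.84676144,   0.62484377]))
```

Request:
{"op": "arm_command", "data": {"plan": [[[0,0,-0.2],[34,2,0.3],1],[[0,0,0],[34,3,0.3],1],[[0,0,0],[34,3,0],1],[[0,0,0],[12,1,0],1],[[0,0,0],[0,0,0],1],[[0,0,0],[0,0,0],1]]}}

```text
t: 8.45
tool_pos: [0.5962, 0.1947, 0.0792]
eef_rot: [-1.57, 1.479, 0.004]
wrist_force: [0.5, 0.4, -3.1]
finger_gap: 0.13
```

Run:
```python
from h import *
st=show(); print(tongue(st)); shot("w5"); shot("s5","scene"); crop("s5",310,190,160,140,5,"s5a"); shot("t5","top")
crop("t5",150,140,120,120,5,"t5a")
```

```text
{'t': 8.45, 'q': [0.6608, 0.3632, -0.3897, 0.0823, -0.7469, -0.716], 'tool_pos': [0.5962, 0.1947, 0.0792], 'eef_rot': [-1.5699, 1.4792, 0.0042], 'wrist_force': [0.4522, 0.4088, -3.108], 'ft_torque': [0.1278, 0.3042, 0.0328], 'finger_gap': 0.1298}
(array([-42.28639302,   1.12360329,  49.66858058]), np.float64(5.249221844491542), np.float64(-0.19649573658065925))
```

View pics/w5.png

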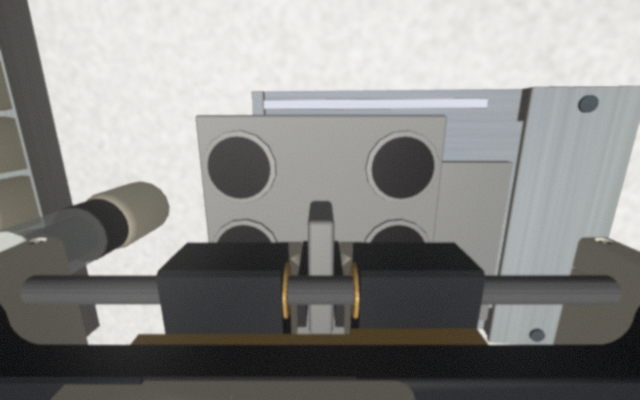

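View pics/s5a.png

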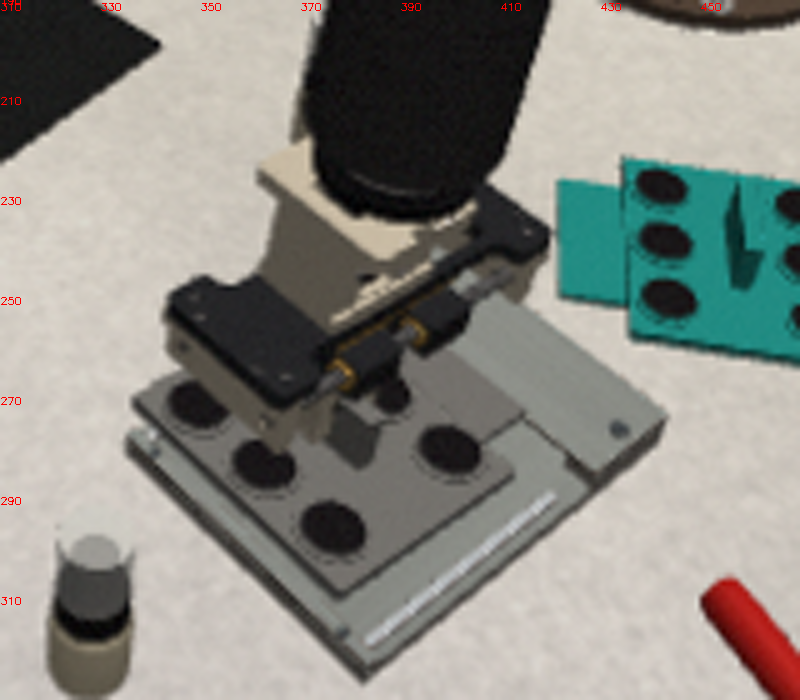

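View pics/t5a.png

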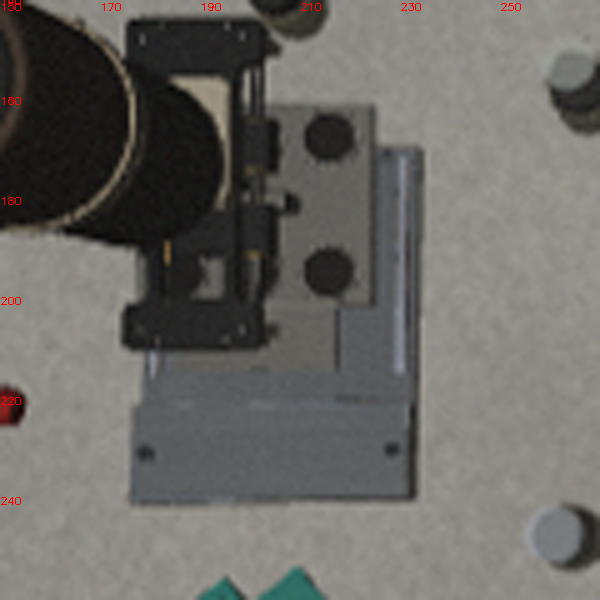

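Run:
```python
from h import *
z=np.load("pics/w5.npz")
for nm,b in [("kerb out",[113,-90,18]),("guide kerb end",[104.5,-78,18]),("guide lip end",[-39.5,-78,18]),("lip front top",[-60,-90,28]),("lip back",[-124,-90,28]),("lip front low",[-60,-70,23]),("lip+y",[-60,90,28])]:
    print(nm,proj(world([b],[*FX,0,PHI]),z["T"],z["K"]).round(1))
crop("w5",245,80,100,50,8,"w5a");crop("w5",440,75,110,60,7,"w5b");crop("w5",470,150,70,100,6,"w5c")
```

```text
kerb out [[251.1  90. ]]
guide kerb end [[264.4 108.7]]
guide lip end [[486.1 108. ]]
lip front top [[532.1  86.5]]
lip back [[649.4  85.6]]
lip front low [[521.8 121.2]]
lip+y [[487.7 342.3]]
```

View pics/w5a.png

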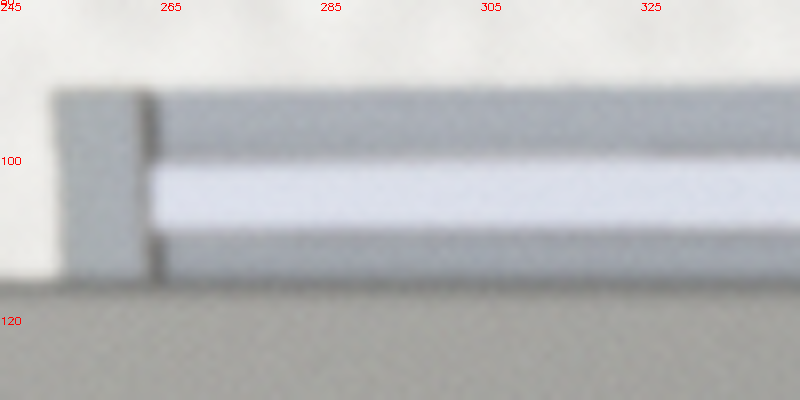

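View pics/w5b.png

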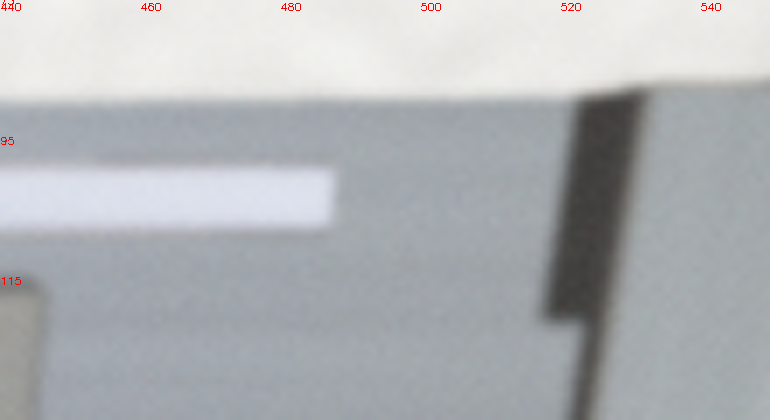

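Run:
```python
from h import *
st=show(); print(tongue(st)); p,R=tcp_for(-52,14,5); print(delta(st,p,R))
```

```text
{'t': 8.6, 'q': [0.6612, 0.3614, -0.3901, 0.0821, -0.7462, -0.7162], 'tool_pos': [0.5963, 0.1951, 0.0801], 'eef_rot': [-1.5536, 1.4775, 0.0205], 'wrist_force': [-0.4711, -0.4108, -3.3799], 'ft_torque': [0.0729, 0.3376, 0.0174], 'finger_gap': 0.138}
(array([-42.16983199,   1.56469184,  50.41770095]), np.float64(5.34281604593483), np.float64(-0.19888150838330138))
(array([0.03045351, 0.09472306, 0.34279174]), array([35.97148441, 13.05343188, -1.26672301]))
```

Request:
{"op": "arm_command", "data": {"plan": [[[0,0,0.2],[15,7,-0.6],1],[[0,0,0],[12,6,-0.6],1],[[0,0,0],[6,0,0],1],[[0,0,0],[3,0,0],1],[[0,0,0],[0,0,0],1],[[0,0,0],[0,0,0],1]]}}

```text
t: 9.2
tool_pos: [0.5861, 0.1936, 0.0419]
eef_rot: [-1.564, 1.482, 0.01]
wrist_force: [0.7, 0.1, -2.3]
finger_gap: 0.133
```

Run:
```python
from h import *
st=show(); print(tongue(st)); p,R=tcp_for(-52,14,5); print(delta(st,p,R)); shot("w6"); crop("w6",180,60,440,190,2,"w6a"); shot("s6","scene"); crop("s6",310,200,160,130,5,"s6a")
```

```text
{'t': 9.2, 'q': [0.6686, 0.3971, -0.4465, 0.0883, -0.6592, -0.7333], 'tool_pos': [0.5861, 0.1936, 0.0419], 'eef_rot': [-1.564, 1.4824, 0.0101], 'wrist_force': [0.6506, 0.1437, -2.3116], 'ft_torque': [0.0857, 0.379, -0.0246], 'finger_gap': 0.1333}
(array([-52.51505577,   0.07959926,  12.73549392]), np.float64(5.061934658007641), np.float64(-0.19527315945948415))
(array([0.033798  , 0.03752785, 0.06192447]), array([-1.10047274, -0.64822285,  0.28611847]))
```

View pics/w6.png

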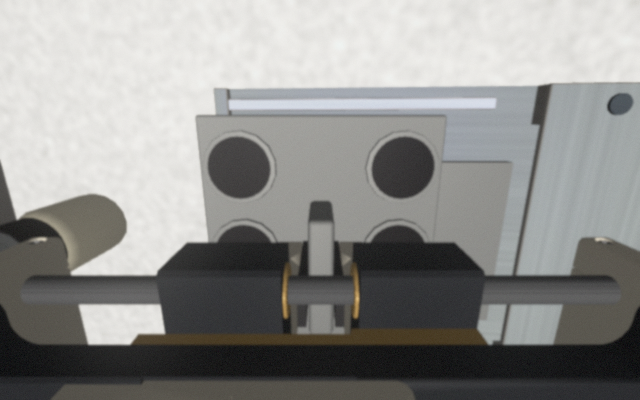

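View pics/s6a.png

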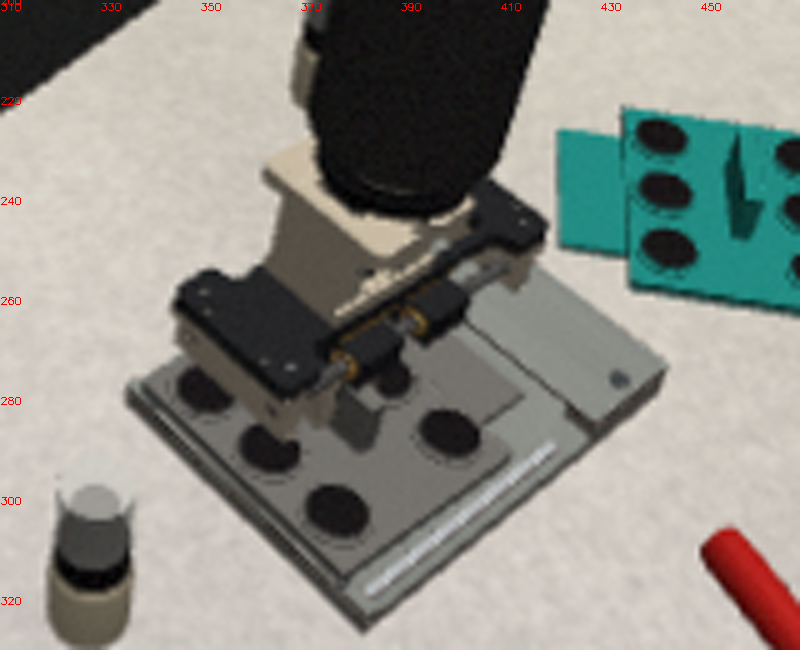

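Request:
{"op": "arm_command", "data": {"plan": [[[0,0,0],[-0.8,0,0],1],[[0,0,0],[-0.2,2,0],1],[[0,0,0],[-0.2,2,0],1],[[0,0,0],[-0.2,2,0],1],[[0,0,0],[-0.2,2,0],1],[[0,0,0],[-0.1,1,0],1],[[0,0,0],[-0.1,1,0],1],[[0,0,0],[0,0,0],1]]}}

```text
t: 10.1
tool_pos: [0.5752, 0.1932, 0.0422]
eef_rot: [-1.57, 1.484, 0.004]
wrist_force: [-0.9, 0.6, -2.6]
finger_gap: 0.138
```

Run:
```python
from h import *
st=show(); print(tongue(st))
```

```text
{'t': 10.1, 'q': [0.6804, 0.3835, -0.4697, 0.0901, -0.6514, -0.747], 'tool_pos': [0.5752, 0.1932, 0.0422], 'eef_rot': [-1.5703, 1.4835, 0.0038], 'wrist_force': [-0.8816, 0.5554, -2.6395], 'ft_torque': [0.0728, 0.3076, -0.038], 'finger_gap': 0.138}
(array([-63.47399684,  -0.20394174,  13.06206664]), np.float64(5.000204430692639), np.float64(-0.1965812474159841))
```

Request:
{"op": "arm_command", "data": {"plan": [[[0,0,0],[-0.1,1,0],1],[[0,0,0],[-0.1,1,0],1],[[0,0,0],[0,0.5,0],1]]}}

```text
t: 10.4
tool_pos: [0.5727, 0.1931, 0.0421]
eef_rot: [-1.571, 1.484, 0.003]
wrist_force: [0.6, -0.9, -3.3]
finger_gap: 0.134
```

Request:
{"op": "arm_command", "data": {"plan": [[[0,0,0],[-0.05,0.5,0],1],[[0,0,0],[-0.05,0.5,0],1]]}}

```text
t: 10.6
tool_pos: [0.5718, 0.1932, 0.0421]
eef_rot: [-1.57, 1.483, 0.004]
wrist_force: [0.2, -0.0, -3.2]
finger_gap: 0.132
```

Request:
{"op": "arm_command", "data": {"plan": [[[0,0,0],[-0.05,0.5,0],1],[[0,0,0],[-0.05,0.5,0],1]]}}

```text
t: 10.8
tool_pos: [0.5707, 0.1931, 0.0421]
eef_rot: [-1.571, 1.484, 0.003]
wrist_force: [-1.1, 0.8, -3.3]
finger_gap: 0.133
```

Request:
{"op": "arm_command", "data": {"plan": [[[0,0,0],[-0.05,0.5,0],1],[[0,0,0],[-0.05,0.5,0],1]]}}

```text
t: 11.0
tool_pos: [0.5698, 0.1932, 0.0422]
eef_rot: [-1.57, 1.483, 0.004]
wrist_force: [0.2, 0.7, -3.8]
finger_gap: 0.132
```

Request:
{"op": "arm_command", "data": {"plan": [[[0,0,0],[-0.05,0.5,0],1],[[0,0,0],[-0.05,0.5,0],1]]}}

```text
t: 11.2
tool_pos: [0.5687, 0.1931, 0.0422]
eef_rot: [-1.571, 1.484, 0.003]
wrist_force: [0.5, -0.0, -3.6]
finger_gap: 0.135
```

Request:
{"op": "arm_command", "data": {"plan": [[[0,0,0],[-0.05,0.5,0],1],[[0,0,0],[-0.05,0.5,0],1]]}}

```text
t: 11.4
tool_pos: [0.5677, 0.1931, 0.0422]
eef_rot: [-1.571, 1.484, 0.003]
wrist_force: [-0.6, -1.4, -3.8]
finger_gap: 0.136
```

Request:
{"op": "arm_command", "data": {"plan": [[[0,0,0],[-0.05,0.5,0],1],[[0,0,0],[-0.05,0.5,0],1]]}}

```text
t: 11.6
tool_pos: [0.5667, 0.1931, 0.0422]
eef_rot: [-1.571, 1.484, 0.003]
wrist_force: [1.0, -0.6, -3.0]
finger_gap: 0.134
```

Request:
{"op": "arm_command", "data": {"plan": [[[0,0,0],[-0.05,0.5,0],1],[[0,0,0],[-0.05,0.5,0],1]]}}

```text
t: 11.8
tool_pos: [0.5657, 0.1932, 0.0422]
eef_rot: [-1.571, 1.484, 0.003]
wrist_force: [0.7, -0.3, -2.6]
finger_gap: 0.14
```

Request:
{"op": "arm_command", "data": {"plan": [[[0,0,0],[-0.05,0.5,0],1],[[0,0,0],[-0.05,0.5,0],1]]}}

```text
t: 12.0
tool_pos: [0.5647, 0.1931, 0.0422]
eef_rot: [-1.571, 1.484, 0.003]
wrist_force: [-0.1, -0.5, -3.6]
finger_gap: 0.132
```

Request:
{"op": "arm_command", "data": {"plan": [[[0,0,0],[-0.05,0.5,0],1],[[0,0,0],[-0.05,0.5,0],1]]}}

```text
t: 12.2
tool_pos: [0.5637, 0.1931, 0.0422]
eef_rot: [-1.571, 1.484, 0.003]
wrist_force: [0.0, -0.0, -3.4]
finger_gap: 0.134
```

Request:
{"op": "arm_command", "data": {"plan": [[[0,0,0],[-0.05,0.5,0],1],[[0,0,0],[-0.05,0.5,0],1]]}}

```text
t: 12.4
tool_pos: [0.5627, 0.1931, 0.0422]
eef_rot: [-1.571, 1.483, 0.003]
wrist_force: [0.1, 0.0, -3.4]
finger_gap: 0.13
```

Request:
{"op": "arm_command", "data": {"plan": [[[0,0,0],[-0.05,0.5,0],1],[[0,0,0],[-0.05,0.5,0],1]]}}

```text
t: 12.6
tool_pos: [0.5617, 0.1931, 0.0422]
eef_rot: [-1.571, 1.484, 0.003]
wrist_force: [0.2, 0.3, -3.7]
finger_gap: 0.132
```

Request:
{"op": "arm_command", "data": {"plan": [[[0,0,0],[-0.05,0.5,0],1],[[0,0,0],[-0.05,0.5,0],1]]}}

```text
t: 12.8
tool_pos: [0.5607, 0.1931, 0.0423]
eef_rot: [-1.571, 1.483, 0.003]
wrist_force: [-0.6, -0.5, -3.8]
finger_gap: 0.134
```

Request:
{"op": "arm_command", "data": {"plan": [[[0,0,0],[-0.05,0.5,0],1],[[0,0,0],[-0.05,0.5,0],1]]}}

```text
t: 13.0
tool_pos: [0.5597, 0.1931, 0.0423]
eef_rot: [-1.571, 1.484, 0.003]
wrist_force: [0.4, 0.1, -3.3]
finger_gap: 0.135
```

Request:
{"op": "arm_command", "data": {"plan": [[[0,0,0],[-0.05,0.5,0],1],[[0,0,0],[-0.05,0.5,0],1]]}}

```text
t: 13.2
tool_pos: [0.5587, 0.1931, 0.0423]
eef_rot: [-1.571, 1.484, 0.003]
wrist_force: [-0.2, 0.4, -3.0]
finger_gap: 0.137
```

Request:
{"op": "arm_command", "data": {"plan": [[[0,0,0],[-0.05,0.5,0],1],[[0,0,0],[-0.05,0.5,0],1]]}}

```text
t: 13.4
tool_pos: [0.5577, 0.1931, 0.0423]
eef_rot: [-1.571, 1.484, 0.003]
wrist_force: [0.5, -0.1, -3.6]
finger_gap: 0.134
```

Request:
{"op": "arm_command", "data": {"plan": [[[0,0,0],[-0.05,0.5,0],1],[[0,0,0],[-0.05,0.5,0],1]]}}

```text
t: 13.6
tool_pos: [0.5567, 0.1931, 0.0423]
eef_rot: [-1.571, 1.484, 0.003]
wrist_force: [-0.9, 0.6, -4.0]
finger_gap: 0.134
```

Request:
{"op": "arm_command", "data": {"plan": [[[0,0,0],[-0.05,0.5,0],1],[[0,0,0],[-0.05,0.5,0],1]]}}

```text
t: 13.8
tool_pos: [0.5557, 0.1931, 0.0423]
eef_rot: [-1.571, 1.484, 0.003]
wrist_force: [-0.5, -0.4, -3.8]
finger_gap: 0.135
```

Request:
{"op": "arm_command", "data": {"plan": [[[0,0,0],[-0.05,0.5,0],1],[[0,0,0],[-0.05,0.5,0],1]]}}

```text
t: 14.0
tool_pos: [0.5547, 0.1931, 0.0423]
eef_rot: [-1.571, 1.484, 0.003]
wrist_force: [0.1, -0.5, -3.7]
finger_gap: 0.135
```

Request:
{"op": "arm_command", "data": {"plan": [[[0,0,0],[-0.05,0.5,0],1],[[0,0,0],[-0.05,0.5,0],1]]}}

```text
t: 14.2
tool_pos: [0.5536, 0.1931, 0.0423]
eef_rot: [-1.571, 1.484, 0.003]
wrist_force: [0.3, 0.4, -3.2]
finger_gap: 0.134
```

Request:
{"op": "arm_command", "data": {"plan": [[[0,0,0],[-0.05,0.5,0],1],[[0,0,0],[-0.05,0.5,0],1]]}}

```text
t: 14.4
tool_pos: [0.5532, 0.1934, 0.0426]
eef_rot: [-1.566, 1.483, 0.008]
wrist_force: [3.9, -0.5, -4.0]
finger_gap: 0.137
```

Run:
```python
from h import *
st=show(); print(tongue(st)); t=tongue(st)[0]
for a in (5,2.5,0):
  p,R=tcp_for(t[0]+.3,t[2]-.3,a); print(a,delta(st,p,R))
```

```text
{'t': 14.4, 'q': [0.7071, 0.3549, -0.5192, 0.0962, -0.6313, -0.7793], 'tool_pos': [0.5532, 0.1934, 0.0426], 'eef_rot': [-1.5659, 1.4826, 0.0085], 'wrist_force': [3.8583, -0.4718, -3.9944], 'ft_torque': [-0.1386, -0.8086, 0.0863], 'finger_gap': 0.1372}
(array([-85.44007796,   0.08571533,  13.38895177]), np.float64(5.05443229807136), np.float64(-0.1791071282731755))
5 (array([0.04989507, 0.02903389, 0.05442157]), array([ 0.4251902 , -0.29329935,  0.24580162]))
2.5 (array([0.05052074, 0.02794084, 2.55442135]), array([ 5.03371754, -1.06117645,  0.24747956]))
0 (array([0.05113059, 0.02683857, 5.05442114]), array([ 9.67135299, -1.62730255,  0.24852476]))
```

Request:
{"op": "arm_command", "data": {"plan": [[[0,0,0],[0,-0.5,0],1],[[0,0,0.5],[0.9,-0.2,0],1],[[0,0,0.5],[0.9,-0.2,0],1],[[0,0,0.5],[0.9,-0.2,0],1],[[0,0,0.5],[0.9,-0.2,0],1],[[0,0,0],[0,0,0],1]]}}

```text
t: 15.0
tool_pos: [0.5543, 0.193, 0.0385]
eef_rot: [-1.576, 1.519, -0.002]
wrist_force: [-0.7, 0.6, -3.6]
finger_gap: 0.133
```

Run:
```python
from h import *
st=show(); print(tongue(st)); t=tongue(st)[0]
```

```text
{'t': 15.0, 'q': [0.6899, 0.3781, -0.4722, 0.0521, -0.6815, -0.7269], 'tool_pos': [0.5543, 0.193, 0.0385], 'eef_rot': [-1.5757, 1.5194, -0.0021], 'wrist_force': [-0.6846, 0.6253, -3.5771], 'ft_torque': [0.0357, 0.1653, 0.0408], 'finger_gap': 0.1326}
(array([-85.29640025,  -0.20395028,  13.16904044]), np.float64(2.944769641971517), np.float64(-0.22476405168096256))
```

Request:
{"op": "arm_command", "data": {"plan": [[[0,0,0.5],[0.9,-0.2,0],1],[[0,0,0.5],[0.9,-0.2,0],1],[[0,0,0.5],[0.9,-0.2,0],1],[[0,0,0.5],[0.9,-0.2,0],1],[[0,0,0],[0,0,0],1]]}}

```text
t: 15.5
tool_pos: [0.5554, 0.1931, 0.0351]
eef_rot: [-1.575, 1.554, -0.001]
wrist_force: [0.8, 1.0, -3.3]
finger_gap: 0.132
```

Run:
```python
from h import *
st=show(); print(tongue(st)); t=tongue(st)[0]
```

```text
{'t': 15.5, 'q': [0.674, 0.3998, -0.4296, 0.0159, -0.7283, -0.6828], 'tool_pos': [0.5554, 0.1931, 0.0351], 'eef_rot': [-1.5747, 1.5539, -0.001], 'wrist_force': [0.8323, 0.9847, -3.3445], 'ft_torque': [0.0858, 0.001, -0.0289], 'finger_gap': 0.1315}
(array([-85.03311609,  -0.12510378,  13.33386485]), np.float64(0.9688057870623717), np.float64(-0.21385312327139727))
```

Request:
{"op": "arm_command", "data": {"plan": [[[0,0,0.5],[0.9,-0.2,0],1],[[0,0,0.5],[0.9,-0.2,0],1],[[0,0,0],[0.4,0,0],1],[[0,0,0],[0,0,0],1]]}}

```text
t: 15.9
tool_pos: [0.5557, 0.1931, 0.033]
eef_rot: [1.966, 1.571, -2.743]
wrist_force: [0.3, 0.5, -3.3]
finger_gap: 0.133
```

Request:
{"op": "arm_command", "data": {"plan": [[[0,0,0],[0.3,0,0],1],[[0,0,0],[0.3,0,0],1],[[0,0,0],[0,0,0],1]]}}

```text
t: 16.2
tool_pos: [0.5555, 0.1931, 0.0325]
eef_rot: [2.91, 1.571, -1.799]
wrist_force: [0.5, -1.0, -3.0]
finger_gap: 0.134
```

Request:
{"op": "arm_command", "data": {"plan": [[[0,0,0],[0.3,0,0],1],[[0,0,0],[0,0,0],1]]}}

```text
t: 16.4
tool_pos: [0.5556, 0.1931, 0.0322]
eef_rot: [-0.963, 1.571, 0.611]
wrist_force: [0.1, -0.4, -2.6]
finger_gap: 0.134
```

Request:
{"op": "arm_command", "data": {"plan": [[[0,0,0],[0.3,0,0],1],[[0,0,0],[0,0,0],1]]}}

```text
t: 16.6
tool_pos: [0.5556, 0.1931, 0.0321]
eef_rot: [-1.141, 1.571, 0.433]
wrist_force: [-1.9, -0.1, -1.0]
finger_gap: 0.133
```

Run:
```python
from h import *
st=show(); print(tongue(st))
```

```text
{'t': 16.6, 'q': [0.6667, 0.4119, -0.4113, 0.0001, -0.7475, -0.6634], 'tool_pos': [0.5556, 0.1931, 0.0321], 'eef_rot': [-1.1411, 1.5706, 0.433], 'wrist_force': [-1.9203, -0.0861, -1.04], 'ft_torque': [0.04, 0.2347, -0.0337], 'finger_gap': 0.1335}
(array([-85.15856583,  -0.13893223,  12.06711085]), np.float64(0.007649456893572017), np.float64(-0.1937462053601062))
```

Request:
{"op": "arm_command", "data": {"plan": [[[0,0,0],[0,0.4,0],1],[[0,0,0],[0,0.3,0],1],[[0,0,0],[0,0,0],1]]}}

```text
t: 16.9
tool_pos: [0.5552, 0.1932, 0.0321]
eef_rot: [-1.114, 1.57, 0.46]
wrist_force: [0.1, -0.7, -1.3]
finger_gap: 0.131
```

Request:
{"op": "arm_command", "data": {"plan": [[[0,0,0],[0,0.3,0],1],[[0,0,0],[0,0,0],1]]}}

```text
t: 17.1
tool_pos: [0.555, 0.1933, 0.0321]
eef_rot: [-1.119, 1.57, 0.455]
wrist_force: [1.3, 0.9, -1.8]
finger_gap: 0.133
```

Request:
{"op": "arm_command", "data": {"plan": [[[0,0,0],[0,0.2,0],1],[[0,0,0],[0,0,0],1]]}}

```text
t: 17.3
tool_pos: [0.555, 0.1934, 0.0321]
eef_rot: [-1.148, 1.57, 0.427]
wrist_force: [3.5, 0.4, -2.5]
finger_gap: 0.133
```

Run:
```python
from h import *
st=show(); print(tongue(st))
```

```text
{'t': 17.3, 'q': [0.6679, 0.4107, -0.4135, 0.0004, -0.7456, -0.6647], 'tool_pos': [0.555, 0.1934, 0.0321], 'eef_rot': [-1.1475, 1.5697, 0.4267], 'wrist_force': [3.5151, 0.3774, -2.5468], 'ft_torque': [0.1496, -1.2155, 0.0597], 'finger_gap': 0.1334}
(array([-85.77952873,   0.09502626,  12.02118216]), np.float64(0.059545273892584884), np.float64(-0.18539550946886668))
```

Request:
{"op": "arm_command", "data": {"plan": [[[0,0,0],[0.3,0,0],1],[[0,0,0],[0,0,0],1]]}}

```text
t: 17.5
tool_pos: [0.555, 0.1934, 0.032]
eef_rot: [-1.189, 1.57, 0.386]
wrist_force: [3.3, 0.5, 0.8]
finger_gap: 0.136
```

Request:
{"op": "arm_command", "data": {"plan": [[[0,0,0],[0,0,0],0.65],[[0,0,0],[0,0,0],0.5],[[0,0,0],[0,0,0],0.3],[[0,0,0],[0,0,0],0.1],[[0,0,0],[0,0,0],0.1]]}}

```text
t: 18.0
tool_pos: [0.5542, 0.193, 0.0315]
eef_rot: [2.047, 1.57, -2.663]
wrist_force: [1.4, -0.3, -0.2]
finger_gap: 0.434
```

Run:
```python
from h import *
st=show(); print(tongue(st)); shot("w7")
```

```text
{'t': 18.0, 'q': [0.668, 0.4111, -0.4144, -0.0001, -0.7456, -0.6648], 'tool_pos': [0.5542, 0.193, 0.0315], 'eef_rot': [2.0466, 1.5704, -2.6627], 'wrist_force': [1.4134, -0.2889, -0.2494], 'ft_torque': [0.0867, -0.0308, -0.0237], 'finger_gap': 0.4337}
(array([-86.57770251,  -0.25990834,  11.5398464 ]), np.float64(-0.019394309570416098), np.float64(-0.20557770942487028))
```

View pics/w7.png

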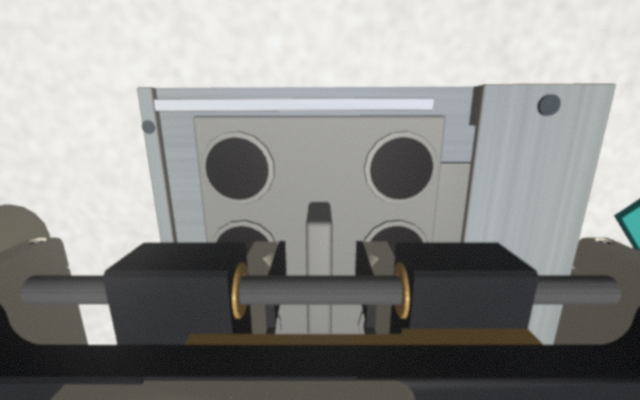

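Released, and the rib moved left relative to the fingers, so the plate stayed put. I retreat upward and check.

Request:
{"op": "arm_command", "data": {"plan": [[[0,0,0],[-10,0,0],0.1],[[0,0,0],[-30,0,0],0.1],[[0,0,0],[-45,0,0],0],[[0,0,0],[-45,0,0],-0.5],[[0,0,0],[-45,0,0],-1],[[0,0,0],[-35,0,0],-1],[[0,0,0],[0,0,0],-1],[[0,0,0],[0,0,0],-1]]}}

```text
t: 18.85
tool_pos: [0.5545, 0.1933, 0.2432]
eef_rot: [-0.836, 1.568, 0.738]
wrist_force: [-0.0, -0.4, -1.0]
finger_gap: 0.895
```

Run:
```python
from h import *
st=show(); shot("w8"); crop("w8",190,60,110,180,4,"w8a"); crop("w8",190,70,260,170,3,"w8b"); shot("s8","scene"); crop("s8",320,220,130,110,6,"s8a"); shot("t8","top")
```

```text
{'t': 18.85, 'q': [0.668, 0.2032, -0.1646, -0.0002, -1.2002, -0.6647], 'tool_pos': [0.5545, 0.1933, 0.2432], 'eef_rot': [-0.8362, 1.568, 0.7377], 'wrist_force': [-0.0234, -0.3716, -1.0158], 'ft_torque': [0.1565, 0.0189, -0.0125], 'finger_gap': 0.8952}
```

View pics/w8.png

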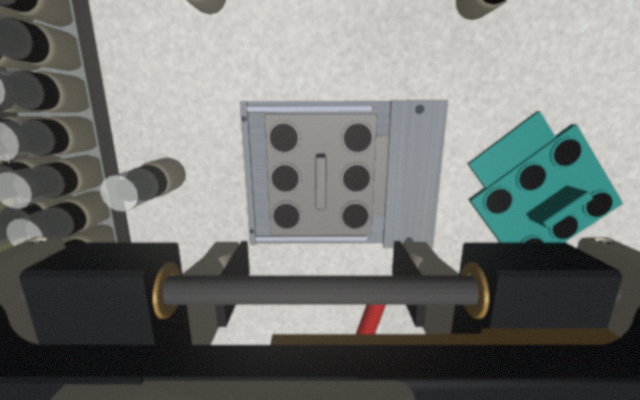

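View pics/w8b.png

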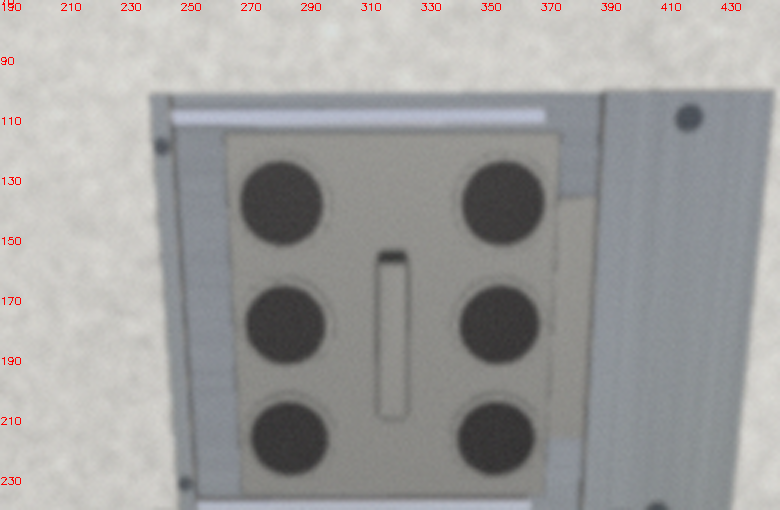

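View pics/s8a.png

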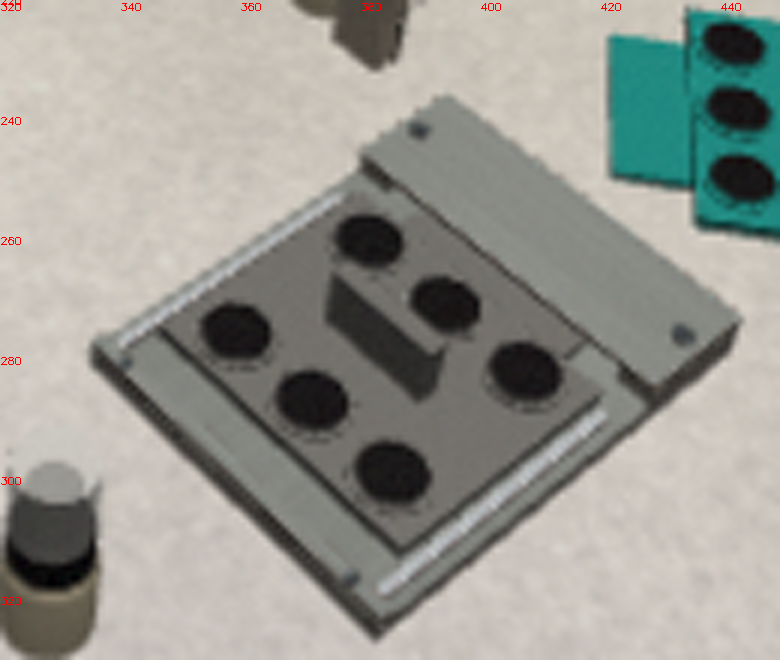

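Run:
```python
from h import *
z=np.load("pics/w8.npz");T,K=z["T"],z["K"]
F=[[113,-90,18],[-60,-90,28],[-124,-90,28],[-39.5,-78,18],[104.5,-78,18]]
UF=unc([[150,94],[604,92],[775,90],[545,125],[172,125]],190,70,3)
P=[[65,-75,10],[-65,-75,10],[65,75,10],[-65,75,10]]
UP=unc([[224,131],[560,130],[242,497],[545,497]],190,70,3)
f,r=fit([(F,UF,T,K)],[.5356,.1942,0,.0067],0);print(f,r.round(1).tolist())
p,r=fit([(P,UP,T,K)],[.555,.194,.012,.0067],.012);print(p,r.round(1).tolist())
p2,_=fit([(P,UP,T,K)],[.555,.194,.012,.0067]);print("free z",p2)
d=p[:2]-f[:2];print("slab in fixture",d*1000,"tongue x",d[0]*1000-105,np.rad2deg(p[3]-f[3]))
```

```text
[0.53568549 0.19464362 0.         0.0072651 ] [[-0.5, -0.2], [0.2, -0.3], [0.3, 0.3], [-0.3, -0.1], [0.3, 0.3]]
[0.55507275 0.19409455 0.012      0.0079819 ] [[-0.3, 0.4], [0.4, 0.3], [-0.1, -0.3], [0.0, -0.5]]
free z [0.55506909 0.19400276 0.01263195 0.00789671]
slab in fixture [19.38725726 -0.54907122] tongue x -85.6127427444179 0.041069306693133315
```

View pics/t8.png

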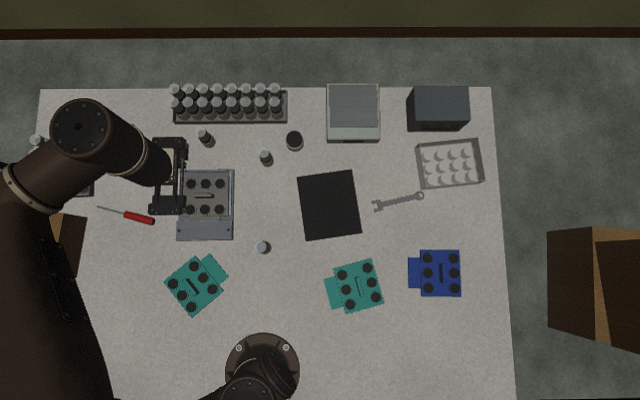

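The plate sits in the fixture at (205,195). The bottles at (205,137), (265,157) and (263,247) and the jar at (294,140) are where they were at the start. I'm handing the job in.

Run:
```python
from station import robot
print(robot.hand_in())
```

```text
the job is handed in; nothing more can be done
None
```

The grey nest plate now lies flat on the fixture floor with its tongue up against the stop, and I let go and handed the job in at about 19 s of the 42 s allowed.

- **How it went:** I gripped the plate by its rib and tilted it 5°. I slid the tongue under the lip until it met the stop 25.5 mm behind the lip's edge, at 3.9 N. I then backed off, swung the plate flat and set it on the floor. A final nudge to the stop read 3.5 N, the gripper opened, and the arm went straight up.
- **Position after release:** The wrist camera put the tongue's end 85.6 mm back from the fixture's origin, against 85.8 mm when it was pressed on the stop. Across the fixture the plate is within about 0.5 mm of centre and 0.05° of square. Its underside measured 12.6 mm high, against 12 mm for the floor. All of these agree within the camera's 2 mm accuracy.
- **Stop:** It is hidden, so I could not see that it stayed put. The readings I took stayed at or below 3.9 N against the roughly 8 N that makes it slip, and the two contacts agree on its position.
- **On opening the gripper:** The arm moved about 0.8 mm towards the stop as the push was released. The plate did not follow it in the camera pictures.
- **Other objects:** In the last top picture the bottles and the jar are where they started. No check failed.

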